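# Refit the lever of a tablet crusher with its pivot pin

## Robot

A 6-joint arm with a two-finger parallel gripper is mounted at the origin on the work surface. World frame = base frame: x ahead of the robot, y to its left, z up, the work surface at z = 0. Lengths are in m, angles in rad, forces in N, time in s.
With the tool pointing down it reaches from about 0.225 to 0.875 m from the base axis. Payload 3.4 kg.
Tool frame: the origin (TCP) lies at the very end of the fingers, on their centre line; the grasp point (between the pads) lies 19 mm behind it; z points along the fingers, y is the line along which they close (so a half turn about z gives the same grasp; the last joint's range is limited). The gripper opens to 85 mm and grips with 20 to 120 N. Pads are 22 mm wide; open, the fingers measure 114 mm over their backs; the gripper's body (76 mm by 85 mm) begins 54 mm behind the grasp point. The pads swing forward as they close: fully open they stand 13 mm farther back than shut.
Start: joints at [-1.233, 0.276, 1.505, -0, 1.361, -0.121], TCP at [0.255, -0.516, 0.231] pointing down, gripper open.
Joint ranges: [-2.89, 2.89], [-0.75, 2.08], [0.22, 2.7], [-1.18, 4.32], [0.11, 2.71], [-2.7, 2.7]. Speed limits (rad/s): [2.57, 2.57, 3.14, 3.14, 3.14, 3.14].

## Interface

Orientations are given as a 3x3 rotation matrix whose columns are the frame's x, y, z axes.
In Python, from rig import * gives the robot as it stands.
- The arm moves only by the tool drive_tool, never from a script. Its arguments are lists of equal length, an entry for each row: "claw": the gripper's target within -1 to 1 (shut at 1, half-way at 0, fully open at -1); "dp": the shift along the tool's x, y, z in m, a list of three; "rotation": the turn, a rotation vector about the tool's x, y, z in rad, a list of three. A call has exactly 10 rows; each row is the pose to reach, as a shift and turn from the pose commanded when the call began, along the tool's axes at that moment; what a row does not reach only later rows make up. A row lasts 1/12 s, in which the tool goes at most 41.7 mm and 7.16 degrees, less where a joint would pass 70% of its speed; a pose out of reach is approached as far as the arm can. A call with a gripper value outside its range is refused whole. The fingers move at their own pace and stop on an object; the grip force is fixed at half the most. Time passes only in rows, so rows that repeat a pose let the fingers close, or fill a call up. It gives the time, the measured TCP pose, the force, the opening and the grip force at its end, in the units of the state.
- state(): the state, without advancing time (a new reading comes with each control period).
- snapshot(name): name is "side" or "top" or "wrist"; returns a dict with "image" (420x560x3 uint8, red, green, blue), "range_z" (420x560 float32, m along the optical axis (not along the pixel's ray), 0 where there is no reading), "mtx" (3x3 intrinsics, pixels), "k1" (the pictures are not rectified: a ray, as slopes to the right and down, at radius r is drawn at 1 + k1 r^2 times it, then the intrinsics apply), "R" (3x3) and "t" (3): a world point X has camera coordinates R X + t. Camera axes: x right, y down, z forward; pixel columns grow to the right and rows downward; lengths in m; the calibration is good to about 2 mm. A picture is of the moment at which its call begins.
- job_done(): hands the job in; it is judged then, once.
The state is a dict: "t": time; "joints": joint angles; "joint_velocities": joint speeds; "joint_efforts": joint torques, N m; "tool_pos": TCP position; "ee_rot": TCP orientation; "ft_force": force on the tool from outside, world axes, zero at the start; "torque": the same for the moment, N m; "finger_gap": opening from 0.0 (shut) to 1.0 (fully open); "gripper_force": force on a finger pad.
Only numpy, scipy, OpenCV 4.12 (cv2) and the standard library are available. Lean on these libraries where they do the work, as an engineer would, in place of code of your own. Each camera call takes 0.05 s, during which the arm holds its last target. There are 200 camera calls.

## Task

The tablet crusher has been washed: set its lever back in, foot down on the cup's floor and eye between the two ears, and let go of it. Then slide the red-knobbed pivot pin through the ear, the eye and the other ear until its flange sits fully home against the ear: the eye hangs low, so dip the pin's nose to catch it and lift it into line, and feel the pin in gently, never forcing it. Let go of the pin and leave the other things on the bench where they are.

Things in the scene. Friction and masses are not known exactly. Their poses are not given: they have to be found in the camera images.
- crusher: Cream cast tablet crusher, fixed: base 185x92x14 mm, at its far end two upright round-topped ears, steel cup on the base. Origin on the bench under the middle of the ears; x runs from cup to ears, y is the ears' bore axis, z up. The cup's centre is at x -80 mm; its floor is 22 mm and its rim 36 mm above the bench; floor 39 mm wide, flaring to 51 mm at the rim; outside 60 mm wide.
- yoke_center (a point): Midpoint between the ears on their bore axis, 70 mm above the bench; axes as the crusher's. Ears 12 mm thick (|y| 8 to 20 mm), 40 mm wide; plain bores 13.5 mm wide. The seated lever's eye hangs 7 mm below this axis: a level pin's nose strikes its face above the bore. Dipped 12 to 15 degrees within the near ear, the nose reaches the bore; levelling the pin then lifts the eye into line.
- lever: Loose steel lever, about 0.32 kg, standing on its foot on the blue mat. Origin at the centre of the bore in its eye; y is the bore's axis, x runs from grip to eye. Eye 34 mm round, 12 mm thick, bore 13.5 mm; flat bar 12 mm thick, z -8 to +10 mm, x -12 to -118 mm; black 24 mm grip to x -210 mm. Once seated it can shift about 2 mm either way.
- lever_foot (a point): Middle of the flat underside of the lever's round pestle foot (34 mm across below, 39 mm at its widest, 14 mm tall), 80 mm from the eye towards the grip and 41 mm below the bore's axis. It stands in the cup.
- lever_bar (a point): Point in the middle of the bar right above the foot, near the lever's centre of mass, where the lever can be gripped across its 12 mm thickness (41 mm above the foot's underside; the foot begins 27 mm below this point).
- pin: Loose steel pivot pin, 0.06 to 0.1 kg, lying level in two slots of the steel rest. x is its axis, towards the nose. Origin on the axis, 20 mm from the flange's face. Shank 12 mm in diameter; from x +22 to +36 mm the nose tapers to 6 mm. Flange 25 mm across, x -20 to -24 mm. When home from either side the flange bears on an ear's outer face and the origin is at the middle of the yoke.
- pin_knob (a point): Middle of the pin's red knob (20 mm in diameter, 38 mm long), on the pin's axis 43 mm behind the pin's origin (23 mm behind the flange's face). To be gripped across, from above; in the rest it overhangs, its axis 45 mm above the bench.
- rest: Folded-steel spatula rest, fixed, 135 mm long, 49 mm high, with two slotted cheeks 26 mm apart. Origin on the bench under its middle; its x is the direction in which pin and spatula lie. One pair of slots at y +45 mm, one at y -45 mm, 10 mm deep; the pin lies in one pair, the spatula in the other.
- mat: Blue ribbed draining mat, fixed, 270x120x4 mm. Origin under its middle.
- spatula: Small black-handled spatula lying in the rest, 140 mm long. To be left there.
- amber_bottle: Amber medicine bottle, 54 mm wide, 110 mm tall. Origin under its foot. To be left alone.
- tub: White tub with a blue cap, 64 mm wide, 75 mm tall. Origin under its foot. To be left alone.
- carton: White and green medicine carton, 50x110x65 mm. Origin under its middle. To be left alone.
- mortar: White ceramic mortar, 100 mm wide, 60 mm tall. Origin under its foot. To be left alone.
- vial: Small amber vial with a white cap, 40 mm wide, 64 mm tall. Origin under its foot. To be left alone.
- blister: Foil tray of yellow tablets, 130x55x12 mm. Origin under its middle. To be left alone.
Mind the look-alikes: they are no part of the job. Leave any brown or white look-alike of the pin alone.

How it is judged:
By the outcome, as a careful person would: the job done as asked, in the order asked, and still so for the second after the job is handed in, with the robot touching nothing.
It also fails if it takes over 72 s, if anything falls off the work surface, if the arm or the gripper's body presses on something with over 40 N, if the wrist force passes 120 N, or if a joint passes its speed limit or range.

## Working session

There is one attempt and no reset: what is moved stays moved. The work goes in short steps, Python scripts to look and compute and a tool call to move; the robot and the scene stay as the last step left them, time stands still between calls to the robot, and variables do not carry over. Pictures are saved under pics/ and viewed, at most 11 in all, crops included, and the job is handed in when it is done.

Besides the shell and the picture viewer there is one more tool, called after "Call:" by a JSON object that holds its "api" and its "payload", one argument or row to a line. drive_tool: Moves the arm, as the interface text tells. Its arguments: {"type":"object","properties":{"claw":{"type":"array"},"dp":{"type":"array"},"rotation":{"type":"array"}},"required":["claw","dp","rotation"]}

```bash
ls; mkdir -p pics
cat > h.py <<'E'
from rig import *
import numpy as np, cv2, pickle
def snap(n,save=None):
    s=snapshot(n)
    if save: cv2.imwrite(f'pics/{save}.png',s['image'][:,:,::-1]); pickle.dump(s,open(f'pics/{save}.pkl','wb'))
    return s
def load(save): return pickle.load(open(f'pics/{save}.pkl','rb'))
def ray(s,u,v):
    d=np.array([s['k1'],0,0,0,0],float)
    p=cv2.undistortPoints(np.array([[[u,v]]],float),np.array(s['mtx'],float),d)[0,0]
    R=np.array(s['R']);t=np.array(s['t'])
    return -R.T@t, R.T@np.array([p[0],p[1],1.])
def onz(s,u,v,z):
    c,d=ray(s,u,v); return c+d*(z-c[2])/d[2]
def depth(s,u,v):
    c,d=ray(s,u,v); return c+d*s['range_z'][int(round(v)),int(round(u))]
def proj(s,X):
    R=np.array(s['R']);t=np.array(s['t']); c=R@np.array(X)+t; x=c[:2]/c[2]; x=x*(1+s['k1']*(x@x))
    m=np.array(s['mtx']); return m[0,0]*x[0]+m[0,2], m[1,1]*x[1]+m[1,2]
def cloud(s):
    h,w=s['range_z'].shape; vv,uu=np.mgrid[0:h,0:w]
    p=cv2.undistortPoints(np.stack([uu,vv],-1).reshape(-1,1,2).astype(float),np.array(s['mtx'],float),np.array([s['k1'],0,0,0,0],float)).reshape(h,w,2)
    z=s['range_z'][...,None].astype(float); P=np.concatenate([p*z,z],-1)
    return (P-np.array(s['t']))@np.array(s['R'])
def tri(s1,p1,s2,p2):
    c1,d1=ray(s1,*p1);c2,d2=ray(s2,*p2); A=np.stack([d1,-d2],1)
    k=np.linalg.lstsq(A,c2-c1,rcond=None)[0]; a=c1+k[0]*d1;b=c2+k[1]*d2
    return (a+b)/2, np.linalg.norm(a-b)
E
python3 - <<'E'
from h import *
a=snap('top','top1');b=snap('side','side1')
for s in (a,b): print(-np.array(s['R']).T@s['t'],s['R'],s['mtx'][0])
print(state())
E
```

```text
pics
[ 0.34638069 -0.06472331  1.11313814] [[ 0.02983262 -0.99925933  0.02430647]
 [-0.98576019 -0.03343826 -0.16479907]
 [ 0.16548978 -0.01904396 -0.98602762]] [420.3428215    0.         273.15025084]
[-8.83454780e-04  9.72413443e-01  7.85099003e-01] [[-0.90082114 -0.43377148 -0.01906772]
 [-0.21075704  0.47523387 -0.85424484]
 [ 0.37960868 -0.76550315 -0.51952111]] [497.36949462   0.         280.05693216]
{'t': 0.1, 'joints': array([-1.23300792e+00,  2.76548386e-01,  1.50599768e+00, -1.36806715e-05,
        1.36068739e+00, -1.21012486e-01]), 'joint_velocities': array([ 0.00251101, -0.00076087, -0.0022664 ,  0.00066781,  0.0006524 ,
       -0.00118381]), 'joint_efforts': array([ 1.63211513e-03, -4.17698157e+01, -2.46405047e+01, -9.16372778e-05,
        5.73500904e-03,  9.15562964e-06]), 'tool_pos': array([ 0.25448285, -0.51510625,  0.23052025]), 'ee_rot': array([[ 8.96582978e-01,  4.42875439e-01, -5.56387405e-04],
       [ 4.42875750e-01, -8.96581668e-01,  1.54364544e-03],
       [ 1.84795904e-04, -1.63041672e-03, -9.99998654e-01]]), 'ft_force': array([0.09687203, 0.0387165 , 0.78629246]), 'torque': array([-0.02936519, -0.04218696, -0.00691545]), 'gripper_force': 0.0, 'finger_gap': 0.9975470390684936}
```

View pics/top1.png

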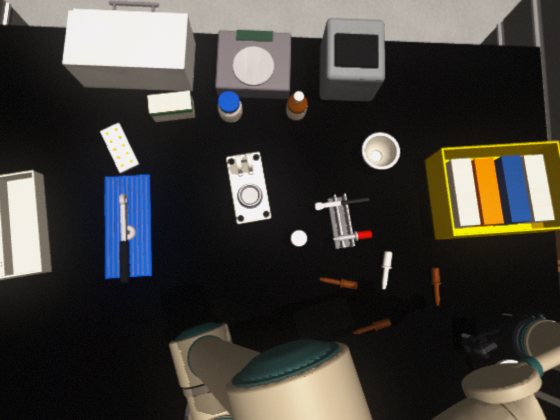

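View pics/side1.png

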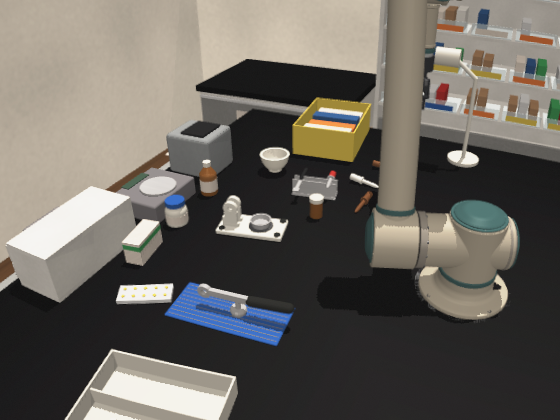

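The top view shows the lever on the mat, with its eye at (122,200) and grip end at (125,280). The crusher ears are at (243,165) and the cup at (250,196). The red knob is at (365,235), with the pin's nose pointing left (+y). The side view agrees.

Run:
```python
from h import *
a=load('top1');b=load('side1')
C=cloud(a)
for n,u,v in [('eye',122,197),('bar',123,215),('bar2',124,235),('grip',125,275),('earL',237,167),('earR',249,160),('cup',250,196),('knob',365,235),('flange',357,236),('mat',145,210)]:
    print(n,C[v,u].round(3))
for s,n in((a,'top'),(b,'side')):
    h=cv2.cvtColor(s['image'],cv2.COLOR_RGB2HSV)
    m=(((h[...,0]<6)|(h[...,0]>174))&(h[...,1]>180)&(h[...,2]>90)).astype(np.uint8)
    k,l,st,ce=cv2.connectedComponentsWithStats(m)
    print(n,[(st[i].tolist(),ce[i].round(1)) for i in range(1,k) if st[i,4]>15])
s=snap('wrist','w0'); print(s['R'],-np.array(s['R']).T@s['t'],s['mtx'][0],s['k1'])
st=state(); T=st['ee_rot'].T; print(T@(-np.array(s['R']).T@s['t']-st['tool_pos']), np.array(s['R'])@st['ee_rot'])
```

```text
eye [0.531 0.297 0.06 ]
bar [0.486 0.292 0.056]
bar2 [0.436 0.285 0.058]
grip [0.338 0.272 0.062]
earL [0.614 0.009 0.081]
earR [ 0.631 -0.02   0.091]
cup [ 0.553 -0.024  0.019]
knob [ 0.456 -0.321  0.053]
flange [ 0.452 -0.299  0.057]
mat [0.509 0.254 0.002]
top [([358, 231, 14, 8, 100], array([364.5, 234.4]))]
side [([437, 84, 12, 16, 135], array([442.3,  91.7])), ([330, 171, 6, 5, 19], array([332.8, 172.7]))]
[[ 0.44343323 -0.89630683 -0.00101403]
 [-0.84906966 -0.42042531  0.31988008]
 [-0.28713702 -0.14098448 -0.9474575 ]] [ 0.3284888  -0.47803083  0.37452983] [365.34271367   0.         280.88066497] -0.035325743018861946
[ 0.08281292 -0.00073504 -0.14387433] [[ 6.73205060e-04  9.99999694e-01 -3.98510062e-04]
 [-9.47405778e-01  5.10261582e-04 -3.20034423e-01]
 [-3.20034121e-01  5.92999528e-04  9.47405831e-01]]
```

Call:
{"api": "drive_tool", "payload": {
  "claw": [-1, -1, -1, -1, -1, -1, -1, -1, -1, -1],
  "dp": [
    [0.25, -0.3, 0.02],
    [0.25, -0.3, 0.02],
    [0.25, -0.3, 0.02],
    [0.25, -0.3, 0.02],
    [0.25, -0.3, 0.02],
    [0.25, -0.3, 0.02],
    [0.25, -0.3, 0.02],
    [0.25, -0.3, 0.02],
    [0.25, -0.3, 0.02],
    [0.25, -0.3, 0.02]
  ],
  "rotation": [
    [0, 0, 0],
    [0, 0, 0],
    [0, 0, 0],
    [0, 0, 0],
    [0, 0, 0],
    [0, 0, 0],
    [0, 0, 0],
    [0, 0, 0],
    [0, 0, 0],
    [0, 0, 0]
  ]
}}

```text
t: 0.98
tool_pos: [0.3452, -0.131, 0.2109]
ee_rot: [[0.895, 0.445, -0.001], [0.445, -0.895, 0.003], [0.001, -0.003, -1.0]]
ft_force: [-0.1, -0.9, 0.9]
finger_gap: 1.001
gripper_force: 0.0
```

Call:
{"api": "drive_tool", "payload": {
  "claw": [-1, -1, -1, -1, -1, -1, -1, -1, -1, -1],
  "dp": [
    [0.27, -0.32, 0.01],
    [0.27, -0.32, 0.01],
    [0.27, -0.32, 0.01],
    [0.27, -0.32, 0.01],
    [0.27, -0.32, 0.01],
    [0.27, -0.32, 0.01],
    [0.27, -0.32, 0.01],
    [0.27, -0.32, 0.01],
    [0.27, -0.32, 0.01],
    [0.27, -0.32, 0.01]
  ],
  "rotation": [
    [0, 0, 0.33],
    [0, 0, 0.33],
    [0, 0, 0.33],
    [0, 0, 0.33],
    [0, 0, 0.33],
    [0, 0, 0.33],
    [0, 0, 0.33],
    [0, 0, 0.33],
    [0, 0, 0.33],
    [0, 0, 0.33]
  ]
}}

```text
t: 1.82
tool_pos: [0.4388, 0.243, 0.2018]
ee_rot: [[0.992, 0.129, -0.0], [0.129, -0.992, -0.0], [-0.0, 0.0, -1.0]]
ft_force: [1.3, -1.5, 0.9]
finger_gap: 1.001
gripper_force: 0.0
```

Run:
```python
from h import *
s=snap('wrist','w1'); print(state()['tool_pos'])
```

```text
[0.44145654 0.25073834 0.20163319]
```

View pics/w1.png

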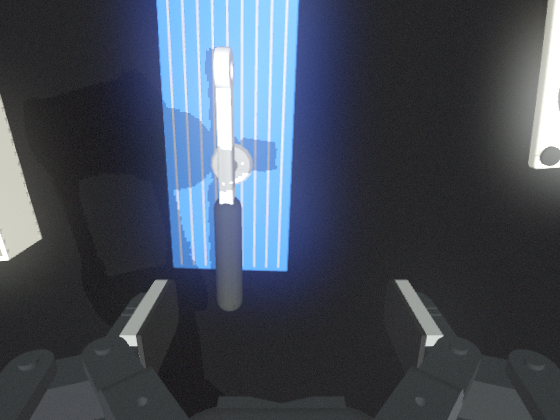

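The wrist view shows the lever's eye at (223,70), the foot at (232,163), the bar spanning rows 85–200 around column 226, and the grip end at (230,308).

Run:
```python
from h import *
s=load('w1'); C=cloud(s); b=load('top1')
Ct=cloud(b)
for nm,D in(('w',C),('t',Ct)):
    m=(D[...,2]>.045)&(D[...,2]<.075)&(abs(D[...,0]-.44)<.14)&(abs(D[...,1]-.285)<.05)
    P=D[m]; c=P.mean(0); u=np.linalg.svd(P[:,:2]-c[:2],full_matrices=False)[2][0]; u*=np.sign(u[0])
    t=(P[:,:2]-c[:2])@u
    print(nm,len(P),c.round(4),np.degrees(np.arctan2(u[1],u[0])).round(2),'ends',(c[:2]+u*t.max()).round(4),(c[:2]+u*t.min()).round(4),'z',np.percentile(P[:,2],[10,50,90]).round(4))
    for lo in np.arange(t.min(),t.max(),.02):
        k=(t>=lo)&(t<lo+.02); q=P[k]; n=np.array([-u[1],u[0]]); w=(q[:,:2]-c[:2])@n
        print(round(t.max()-lo-.01,3),k.sum(),q[:,2].mean().round(4),(w.min()*1e3).round(1),(w.max()*1e3).round(1))
# rays: centres and lines
# foot via brightness on mat
for n,p,z in [('foot',(232,163),.018),('gripend',(230,308),.045)]: print(n,onz(s,*p,z).round(4))
# triangulated tip of eye / grip end
print(tri(s,(223,47),b,(123,193)),tri(s,(230,309),b,(125,282)))
```

```text
w 5418 [0.43   0.2876 0.0579] 6.49 ends [0.5432 0.3005] [0.3223 0.2754] z [0.0544 0.0574 0.0623]
0.212 412 0.0614 -10.2 12.1
0.192 519 0.0604 -10.3 12.4
0.172 560 0.0593 -10.6 12.3
0.152 609 0.058 -10.7 13.2
0.132 653 0.0569 -10.8 13.3
0.112 405 0.0554 -8.4 10.8
0.092 398 0.0556 -4.9 7.3
0.072 391 0.0557 -5.0 7.0
0.052 437 0.0556 -5.8 6.6
0.032 483 0.0569 -5.7 6.5
0.012 502 0.0608 -5.7 6.7
-0.008 49 0.0527 -5.4 5.8
t 689 [0.4152 0.2831 0.0563] 6.8 ends [0.5415 0.2982] [0.3186 0.2716] z [0.0506 0.0564 0.0616]
0.214 73 0.0594 -8.8 12.6
0.194 82 0.0591 -9.8 13.0
0.174 80 0.0578 -10.0 11.5
0.154 79 0.0562 -9.9 12.7
0.134 80 0.0556 -10.7 11.9
0.114 53 0.0536 -9.3 10.3
0.094 49 0.0538 -5.1 7.9
0.074 48 0.0534 -4.5 7.8
0.054 46 0.0542 -5.3 6.6
0.034 47 0.0535 -5.8 6.2
0.014 43 0.0591 -5.3 6.6
-0.006 9 0.0533 -4.8 5.8
foot [0.4489 0.2896 0.018 ]
gripend [0.3141 0.2764 0.045 ]
(array([0.54392487, 0.30122067, 0.0447949 ]), np.float64(0.0016289423502641662)) (array([0.32032368, 0.27434843, 0.05448732]), np.float64(0.002858420362864037))
```

Call:
{"api": "drive_tool", "payload": {
  "claw": [-1, -1, -1, -1, -1, -1, -1, -1, -1, -1],
  "dp": [
    [0.01, -0.038, 0.04],
    [0.01, -0.038, 0.08],
    [0.01, -0.038, 0.1],
    [0.01, -0.038, 0.1],
    [0.01, -0.038, 0.1],
    [0.01, -0.038, 0.1],
    [0.01, -0.038, 0.1],
    [0.01, -0.038, 0.1],
    [0.01, -0.038, 0.1],
    [0.01, -0.038, 0.1]
  ],
  "rotation": [
    [0, 0, 0.014],
    [0, 0, 0.014],
    [0, 0, 0.014],
    [0, 0, 0.014],
    [0, 0, 0.014],
    [0, 0, 0.014],
    [0, 0, 0.014],
    [0, 0, 0.014],
    [0, 0, 0.014],
    [0, 0, 0.014]
  ]
}}

```text
t: 2.7
tool_pos: [0.4447, 0.2797, 0.1032]
ee_rot: [[0.993, 0.114, 0.002], [0.114, -0.993, 0.001], [0.002, -0.001, -1.0]]
ft_force: [0.2, -0.8, 0.7]
finger_gap: 1.0
gripper_force: 0.0
```

Run:
```python
from h import *
s=snap('wrist','w2'); st=state();print(st['tool_pos'],st['ee_rot'].round(4).tolist())
# bar lateral check in the tool frame, at the wrist camera
C=cloud(s);D=(C-st['tool_pos'])@st['ee_rot']
m=(C[...,2]>.045)&(C[...,2]<.075)&(abs(C[...,1]-.29)<.03)
for x0 in np.arange(-.06,.11,.02):
    k=m&(abs(D[...,0]-x0)<.01)
    if k.sum()>20: print(round(x0,2),k.sum(),(D[k][:,1].min()*1e3).round(1),(D[k][:,1].max()*1e3).round(1),C[k][:,2].mean().round(4))
```

```text
[0.44457344 0.27970126 0.10291994] [[0.9935, 0.1142, 0.0016], [0.1142, -0.9935, 0.0006], [0.0017, -0.0004, -1.0]]
-0.06 1019 -22.5 0.8 0.0588
-0.04 1135 -22.6 0.7 0.0576
-0.02 1049 -22.6 0.7 0.0555
0.0 702 -16.7 -4.7 0.0558
0.02 757 -16.6 -4.6 0.056
0.04 813 -16.6 -4.6 0.0562
0.06 893 -16.5 -4.7 0.0562
0.08 1009 -16.5 -4.5 0.0614
0.1 490 -15.9 -4.5 0.0581
```

Call:
{"api": "drive_tool", "payload": {
  "claw": [-1, -1, -1, -1, -1, -1, -1, -1, 0.3, 0.5],
  "dp": [
    [0.003, -0.0105, 0.0],
    [0.003, -0.0105, 0.02],
    [0.003, -0.0105, 0.04],
    [0.003, -0.0105, 0.055],
    [0.003, -0.0105, 0.065],
    [0.003, -0.0105, 0.073],
    [0.003, -0.0105, 0.073],
    [0.003, -0.0105, 0.073],
    [0.003, -0.0105, 0.073],
    [0.003, -0.0105, 0.073]
  ],
  "rotation": [
    [0, 0, 0],
    [0, 0, 0],
    [0, 0, 0],
    [0, 0, 0],
    [0, 0, 0],
    [0, 0, 0],
    [0, 0, 0],
    [0, 0, 0],
    [0, 0, 0],
    [0, 0, 0]
  ]
}}

```text
t: 3.58
tool_pos: [0.4466, 0.2909, 0.0299]
ee_rot: [[0.993, 0.115, 0.002], [0.115, -0.993, 0.001], [0.002, -0.001, -1.0]]
ft_force: [-0.4, -0.3, -0.3]
finger_gap: 0.747
gripper_force: 0.0
```

Call:
{"api": "drive_tool", "payload": {
  "claw": [1, 1, 1, 1, 1, 1, 1, 1, 1, 1],
  "dp": [
    [0, 0, 0],
    [0, 0, 0],
    [0, 0, 0],
    [0, 0, 0],
    [0, 0, 0],
    [0, 0, 0],
    [0, 0, 0],
    [0, 0, 0],
    [0, 0, 0],
    [0, 0, 0]
  ],
  "rotation": [
    [0, 0, 0],
    [0, 0, 0],
    [0, 0, 0],
    [0, 0, 0],
    [0, 0, 0],
    [0, 0, 0],
    [0, 0, 0],
    [0, 0, 0],
    [0, 0, 0],
    [0, 0, 0]
  ]
}}

```text
t: 4.42
tool_pos: [0.446, 0.2905, 0.0293]
ee_rot: [[0.993, 0.115, 0.0], [0.115, -0.993, -0.0], [0.0, 0.0, -1.0]]
ft_force: [-0.5, -1.2, 5.2]
finger_gap: 0.127
gripper_force: 61.0
```

Call:
{"api": "drive_tool", "payload": {
  "claw": [1, 1, 1, 1, 1, 1, 1, 1, 1, 1],
  "dp": [
    [0, 0, -0.008],
    [0, 0, -0.025],
    [0, 0, -0.05],
    [0, 0, -0.075],
    [0, 0, -0.1],
    [0, 0, -0.125],
    [0, 0, -0.145],
    [0, 0, -0.155],
    [0, 0, -0.16],
    [0, 0, -0.16]
  ],
  "rotation": [
    [0, 0, 0],
    [0, 0, 0],
    [0, 0, 0],
    [0, 0, 0],
    [0, 0, 0],
    [0, 0, 0],
    [0, 0, 0],
    [0, 0, 0],
    [0, 0, 0],
    [0, 0, 0]
  ]
}}

```text
t: 5.25
tool_pos: [0.4458, 0.2906, 0.1892]
ee_rot: [[0.993, 0.115, 0.0], [0.115, -0.993, 0.0], [0.0, -0.0, -1.0]]
ft_force: [0.1, -0.7, -3.6]
finger_gap: 0.125
gripper_force: 60.0
```

Call:
{"api": "drive_tool", "payload": {
  "claw": [1, 1, 1, 1, 1, 1, 1, 1, 1, 1],
  "dp": [
    [0.003, 0.01, 0],
    [0.01, 0.035, 0],
    [0.018, 0.065, 0],
    [0.026, 0.095, 0],
    [0.034, 0.125, 0],
    [0.042, 0.155, 0],
    [0.049, 0.18, 0],
    [0.052, 0.193, 0],
    [0.053, 0.197, 0],
    [0.053, 0.197, 0]
  ],
  "rotation": [
    [0, 0, -0.01],
    [0, 0, -0.03],
    [0, 0, -0.05],
    [0, 0, -0.07],
    [0, 0, -0.09],
    [0, 0, -0.11],
    [0, 0, -0.12],
    [0, 0, -0.13],
    [0, 0, -0.13],
    [0, 0, -0.13]
  ]
}}

```text
t: 6.08
tool_pos: [0.5204, 0.1001, 0.1873]
ee_rot: [[0.971, 0.24, -0.003], [0.24, -0.971, -0.0], [-0.003, -0.001, -1.0]]
ft_force: [0.2, 1.1, -3.0]
finger_gap: 0.129
gripper_force: 59.9
```

Run:
```python
from h import *
s=snap('wrist','w3'); st=state();print(st['tool_pos'],st['ee_rot'].round(4).tolist(),st['ft_force'],st['torque'],st['finger_gap'])
```

```text
[0.52014698 0.10105124 0.18759197] [[0.9705, 0.241, -0.0032], [0.241, -0.9705, 0.0006], [-0.003, -0.0014, -1.0]] [ 0.10264022  0.41564225 -3.15326638] [ 0.0157228  -0.02058869  0.01328194] 0.127098986687129
```

View pics/w3.png

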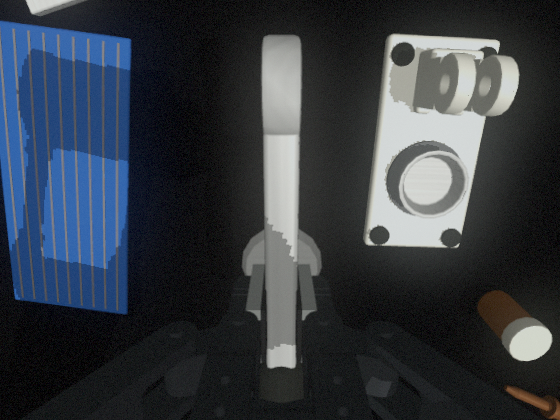

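The wrist view shows the whole crusher at the right: base corners (391,35), (499,41), (460,248) and (365,243), cup rim around (433,184), and ears at (458,84) and (497,86). The lever hangs level down the middle.

Run:
```python
from h import *
s=load('w3'); C=cloud(s)
reg=(abs(C[...,0]-.58)<.15)&(abs(C[...,1]+.02)<.09)
u0=np.zeros_like(reg);u0[:260,345:540]=1; reg&=u0
g=cv2.cvtColor(s['image'],cv2.COLOR_RGB2GRAY)
k=reg&(g>120)&(C[...,2]<.03)&(C[...,2]>.004); print('base z',np.median(C[k][:,2]))
# base outline by colour mask, rays on z=.014
m=(reg&(C[...,2]>.004)).astype(np.uint8); m=cv2.morphologyEx(m,cv2.MORPH_OPEN,np.ones((3,3)))
b=m*(abs(C[...,2]-.014)<.007); b=b.astype(np.uint8)
ys,xs=np.nonzero(b); P=np.array([onz(s,x,y,.014)[:2] for x,y in zip(xs,ys)],np.float32)
r=cv2.minAreaRect(P); print('rect',r)
# left long edge line (camera-facing, clean): leftmost pixel per row
L=[];Rr=[]
for v in range(60,230,3):
    c=np.nonzero(b[v])[0]
    L.append(onz(s,c.min(),v,.014)[:2])
    if v>120:Rr.append(onz(s,c.max(),v,.014)[:2])
for n,Q in(('L',L),('R',Rr)):
    f=cv2.fitLine(np.array(Q,np.float32),cv2.DIST_HUBER,0,.01,.01).ravel(); print(n,np.degrees(np.arctan(f[1]/f[0])),f)
# rim
k=reg&(C[...,2]>.030)&(C[...,2]<.042)&(C[...,0]<.60); Q=C[k]; print('rim z',np.percentile(Q[:,2],[50,90]))
ys,xs=np.nonzero(k); Q=np.array([onz(s,x,y,.036)[:2] for x,y in zip(xs,ys)],np.float32)
top=C[...,2][k]>.034
print('rim circ',cv2.minEnclosingCircle(Q[top]),len(Q[top]))
k=reg&(C[...,2]>.045); E=C[k]; print('ears',len(E),E.min(0),E.max(0))
np.save('pics/ears.npy',E)
fl=reg&(C[...,2]>.018)&(C[...,2]<.026)&(C[...,0]<.60); print('floor',np.median(C[fl],0),fl.sum())
```

```text
base z 0.015489479478129698
rect ((0.5796086192131042, -0.015623398125171661), (0.18358996510505676, 0.09402773529291153), 11.910933494567871)
L 11.608956 [0.9795438  0.20123105 0.56843656 0.02926004]
R 11.932615 [ 0.97839147  0.2067612   0.56744283 -0.0649746 ]
rim z [0.03665113 0.03797154]
rim circ ((0.5546521544456482, -0.022754115983843803), 0.030093887820839882) 1138
ears 4891 [ 0.61029378 -0.02853472  0.04505954] [0.6553783  0.01824246 0.09318925]
floor [ 0.55326586 -0.0169932   0.02270248] 3471
```

Run:
```python
from h import *
E=np.load('pics/ears.npy'); a=np.radians(11.8); X=np.array([np.cos(a),np.sin(a)]);Y=np.array([-X[1],X[0]])
c=np.array([.5547,-.0228])
x=(E[:,:2]-c)@X;y=(E[:,:2]-c)@Y
print('x',x.min(),x.max())
h=E[:,2]>.08; print(np.histogram(y[h]*1e3,np.arange(-26,28,2)))
print(x[h].min(),x[h].max(),E[:,2].max())
s=load('w3');st=state()
C=cloud(s);D=(C-st['tool_pos'])@st['ee_rot']
m=(C[...,2]>.15)&(abs(D[...,1])<.03)
for x0 in np.arange(.02,.13,.02):
    k=m&(abs(D[...,0]-x0)<.01)
    if k.sum()>20: print(round(x0,2),k.sum(),(D[k][:,1].min()*1e3).round(1),(D[k][:,1].max()*1e3).round(1),(D[k][:,2].mean()*1e3).round(1),(D[k][:,0].max()*1e3).round(1))
```

```text
x 0.06006891855547008 0.0998862265021639
(array([  0,   0,   0,  49, 150, 177, 165, 171, 212, 415,   1,   0,   0,
         0,   0,   0,   0,  49, 163, 170, 178, 174, 207, 346,   0,   0]), array([-26, -24, -22, -20, -18, -16, -14, -12, -10,  -8,  -6,  -4,  -2,
         0,   2,   4,   6,   8,  10,  12,  14,  16,  18,  20,  22,  24,
        26]))
0.061456705929515895 0.09858194813603151 0.09318925090522115
0.02 16340 -30.0 30.0 -57.7 30.0
0.04 1897 -5.7 6.3 -26.6 50.0
0.06 2191 -5.7 6.4 -26.7 70.0
0.08 3765 -5.8 6.4 -60.3 89.9
0.1 947 -5.3 6.4 -27.5 98.3
```

Call:
{"api": "drive_tool", "payload": {
  "claw": [1, 1, 1, 1, 1, 1, 1, 1, 1, 1],
  "dp": [
    [0, 0.007, 0],
    [0, 0.025, 0],
    [0.001, 0.05, 0.01],
    [0.001, 0.075, 0.025],
    [0.002, 0.1, 0.04],
    [0.002, 0.118, 0.053],
    [0.002, 0.125, 0.06],
    [0.0024, 0.1267, 0.065],
    [0.0024, 0.1267, 0.067],
    [0.0024, 0.1267, 0.067]
  ],
  "rotation": [
    [0, 0, 0.005],
    [0, 0, 0.01],
    [0, 0, 0.02],
    [0, 0, 0.03],
    [0, 0, 0.0375],
    [0, 0, 0.0375],
    [0, 0, 0.0375],
    [0, 0, 0.0375],
    [0, 0, 0.0375],
    [0, 0, 0.0375]
  ]
}}

```text
t: 6.97
tool_pos: [0.5536, -0.0201, 0.1218]
ee_rot: [[0.978, 0.207, -0.001], [0.207, -0.978, 0.001], [-0.001, -0.001, -1.0]]
ft_force: [0.1, -0.1, -3.7]
finger_gap: 0.13
gripper_force: 59.8
```

Run:
```python
from h import *
s=snap('wrist','w4'); st=state();print(st['tool_pos'],st['ee_rot'].round(4).tolist(),st['ft_force'])
C=cloud(s);D=(C-st['tool_pos'])@st['ee_rot']
lev=(C[...,2]>.1)&(abs(D[...,1])<.03)
for x0 in (.04,.06,.08,.1):
    k=lev&(abs(D[...,0]-x0)<.008); print('lever',x0,(D[k][:,1].min()*1e3).round(1),(D[k][:,1].max()*1e3).round(1),(D[k][:,0].max()*1e3).round(1))
for z0 in (.055,.06,.065,.07,.075,.08,.085,.09):
    k=(abs(C[...,2]-z0)<.0025)&(abs(D[...,1])<.04)&(D[...,0]>.03)
    y=D[k][:,1]*1e3
    if k.sum()>10: print(z0,k.sum(),np.histogram(y,np.arange(-26,28,2))[0].tolist(),(D[k][:,0].min()*1e3).round(1),(D[k][:,0].max()*1e3).round(1))
```

```text
[ 0.55396694 -0.02013863  0.12234032] [[0.9783, 0.207, 0.0001], [0.207, -0.9783, 0.0005], [0.0002, -0.0005, -1.0]] [ 0.07692554  0.62250006 -1.97302519]
lever 0.04 -6.8 5.2 48.0
lever 0.06 -6.7 5.2 68.0
lever 0.08 -6.9 5.2 87.9
lever 0.1 -6.5 5.3 97.9
0.065 84 [0, 0, 0, 0, 0, 0, 0, 0, 0, 0, 0, 0, 0, 0, 0, 0, 0, 3, 81, 0, 0, 0, 0, 0, 0, 0] 63.4 96.2
0.07 14 [0, 0, 0, 0, 1, 0, 0, 0, 0, 0, 0, 0, 0, 0, 0, 0, 0, 0, 12, 0, 0, 0, 0, 1, 0, 0] 72.0 99.7
0.075 110 [0, 0, 0, 0, 3, 8, 9, 6, 0, 0, 0, 0, 0, 0, 0, 0, 0, 3, 44, 8, 8, 8, 8, 5, 0, 0] 60.5 99.6
0.08 413 [0, 0, 0, 0, 27, 39, 38, 37, 1, 0, 0, 0, 0, 0, 0, 0, 0, 0, 76, 38, 40, 42, 43, 31, 1, 0] 61.6 98.7
0.085 842 [0, 0, 0, 0, 69, 83, 83, 74, 6, 0, 0, 0, 0, 0, 0, 0, 0, 0, 121, 86, 84, 77, 85, 70, 4, 0] 63.5 96.6
0.09 2050 [0, 0, 0, 0, 146, 210, 233, 188, 0, 0, 0, 0, 0, 0, 0, 0, 0, 1, 204, 230, 207, 226, 213, 189, 3, 0] 66.9 93.7
```

View pics/w4.png

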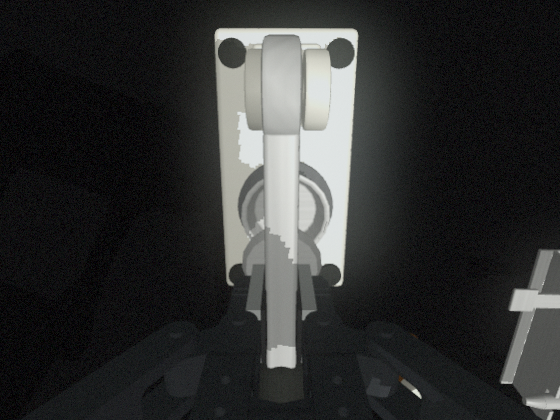

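The lever is over the crusher with its eye (282,85) between the ears (left ear inner edge about 262, right ear 305). It sits about 2.7 mm too far left.

Call:
{"api": "drive_tool", "payload": {
  "claw": [1, 1, 1, 1, 1, 1, 1, 1, 1, 1],
  "dp": [
    [-0.0008, 0.0027, 0.004],
    [-0.0008, 0.0027, 0.01],
    [-0.0008, 0.0027, 0.018],
    [-0.0008, 0.0027, 0.022],
    [-0.0008, 0.0027, 0.022],
    [-0.0008, 0.0027, 0.022],
    [-0.0008, 0.0027, 0.022],
    [-0.0008, 0.0027, 0.022],
    [-0.0008, 0.0027, 0.022],
    [-0.0008, 0.0027, 0.022]
  ],
  "rotation": [
    [0, 0, 0],
    [0, 0, 0],
    [0, 0, 0],
    [0, 0, 0],
    [0, 0, 0],
    [0, 0, 0],
    [0, 0, 0],
    [0, 0, 0],
    [0, 0, 0],
    [0, 0, 0]
  ]
}}

```text
t: 7.85
tool_pos: [0.5541, -0.0243, 0.1003]
ee_rot: [[0.979, 0.206, 0.001], [0.206, -0.979, -0.0], [0.0, 0.0, -1.0]]
ft_force: [0.1, -0.4, -4.1]
finger_gap: 0.13
gripper_force: 59.9
```

```bash
cat > chk.py <<'E'
from h import *
import sys
s=snap('wrist',sys.argv[1]); st=state();print(st['tool_pos'],st['ee_rot'].round(4).tolist(),st['ft_force'])
C=cloud(s);D=(C-st['tool_pos'])@st['ee_rot']
lev=(D[...,2]<-.01)&(abs(D[...,1])<.03)
for x0 in (.04,.06,.08,.1):
    k=lev&(abs(D[...,0]-x0)<.008)&(abs(D[...,1])<.0085); print('lever',x0,(D[k][:,1].min()*1e3).round(1),(D[k][:,1].max()*1e3).round(1),(D[k][:,0].max()*1e3).round(1))
k=(C[...,2]>.075)&(C[...,2]<.095)&(abs(D[...,1])<.04)&(abs(D[...,1])>.006)&(D[...,0]>.03)
print(np.histogram(D[k][:,1]*1e3,np.arange(-24,25,1))[0].tolist(),(D[k][:,0].min()*1e3).round(1),(D[k][:,0].max()*1e3).round(1))
E
python3 chk.py w5
```

```text
[ 0.55406676 -0.02431438  0.10025681] [[0.9786, 0.2057, 0.0005], [0.2057, -0.9786, -0.0002], [0.0005, 0.0003, -1.0]] [-0.09451158  1.27789433 -2.68720127]
lever 0.04 -6.8 5.3 48.0
lever 0.06 -6.7 5.3 68.0
lever 0.08 -6.8 5.3 88.0
lever 0.1 -6.4 5.3 98.1
[0, 0, 131, 203, 223, 224, 216, 229, 218, 227, 225, 224, 229, 267, 37, 0, 0, 0, 0, 0, 0, 0, 0, 0, 0, 0, 0, 0, 0, 0, 0, 107, 226, 217, 232, 215, 226, 221, 228, 210, 218, 126, 2, 0, 0, 0, 0, 0] 61.8 100.3
```

Call:
{"api": "drive_tool", "payload": {
  "claw": [1, 1, 1, 1, 1, 1, 1, 1, 1, 1],
  "dp": [
    [0, -0.0011, 0],
    [0, -0.0011, 0],
    [0, -0.0011, 0.006],
    [0, -0.0011, 0.012],
    [0, -0.0011, 0.018],
    [0, -0.0011, 0.024],
    [0, -0.0011, 0.03],
    [0, -0.0011, 0.036],
    [0, -0.0011, 0.036],
    [0, -0.0011, 0.036]
  ],
  "rotation": [
    [0, 0, 0],
    [0, 0, 0],
    [0, 0, 0],
    [0, 0, 0],
    [0, 0, 0],
    [0, 0, 0],
    [0, 0, 0],
    [0, 0, 0],
    [0, 0, 0],
    [0, 0, 0]
  ]
}}

```text
t: 8.73
tool_pos: [0.5533, -0.0231, 0.0634]
ee_rot: [[0.979, 0.206, -0.001], [0.206, -0.979, 0.0], [-0.001, -0.0, -1.0]]
ft_force: [0.1, 0.4, -3.3]
finger_gap: 0.125
gripper_force: 59.9
```

```bash
python3 chk.py w6
```

```text
[ 0.55372588 -0.02318243  0.06385053] [[0.9786, 0.2058, -0.0002], [0.2058, -0.9786, -0.0], [-0.0002, 0.0, -1.0]] [-0.09896194 -0.61798486 -3.43399406]
lever 0.04 -6.9 5.1 48.0
lever 0.06 -6.8 8.4 68.0
lever 0.08 -7.0 8.5 88.0
lever 0.1 -6.6 8.5 100.0
[0, 0, 0, 151, 341, 375, 372, 372, 376, 375, 377, 366, 392, 375, 449, 214, 0, 355, 0, 0, 0, 0, 0, 0, 0, 0, 0, 0, 0, 0, 15, 563, 393, 369, 371, 384, 371, 368, 383, 371, 373, 354, 256, 18, 0, 0, 0, 0] 30.0 100.3
```

Call:
{"api": "drive_tool", "payload": {
  "claw": [1, 1, 1, 1, 1, 1, 1, 1, 1, 1],
  "dp": [
    [0, 0, 0.003],
    [0, 0, 0.006],
    [0, 0, 0.008],
    [0, 0, 0.01],
    [0, 0, 0.012],
    [0, 0, 0.013],
    [0, 0, 0.014],
    [0, 0, 0.015],
    [0, 0, 0.015],
    [0, 0, 0.015]
  ],
  "rotation": [
    [0, 0, 0],
    [0, 0, 0],
    [0, 0, 0],
    [0, 0, 0],
    [0, 0, 0],
    [0, 0, 0],
    [0, 0, 0],
    [0, 0, 0],
    [0, 0, 0],
    [0, 0, 0]
  ]
}}

```text
t: 9.62
tool_pos: [0.5537, -0.0232, 0.049]
ee_rot: [[0.979, 0.206, -0.0], [0.206, -0.979, -0.0], [-0.0, 0.0, -1.0]]
ft_force: [0.3, -0.2, -4.2]
finger_gap: 0.132
gripper_force: 59.9
```

Call:
{"api": "drive_tool", "payload": {
  "claw": [1, 1, 1, 1, 1, 1, 1, 1, 1, 1],
  "dp": [
    [0, 0, 0.0005],
    [0, 0, 0.001],
    [0, 0, 0.0015],
    [0, 0, 0.002],
    [0, 0, 0.002],
    [0, 0, 0.002],
    [0, 0, 0.002],
    [0, 0, 0.002],
    [0, 0, 0.002],
    [0, 0, 0.002]
  ],
  "rotation": [
    [0, 0, 0],
    [0, 0, 0],
    [0, 0, 0],
    [0, 0, 0],
    [0, 0, 0],
    [0, 0, 0],
    [0, 0, 0],
    [0, 0, 0],
    [0, 0, 0],
    [0, 0, 0]
  ]
}}

```text
t: 10.45
tool_pos: [0.5538, -0.0232, 0.0473]
ee_rot: [[0.979, 0.206, 0.0], [0.206, -0.979, -0.0], [0.0, 0.0, -1.0]]
ft_force: [-1.6, -0.1, 2.3]
finger_gap: 0.129
gripper_force: 60.7
```

Call:
{"api": "drive_tool", "payload": {
  "claw": [0.6, 0.4, 0.2, 0.0, 0.0, 0.0, 0.0, 0.0, 0.0, 0.0],
  "dp": [
    [0, 0, 0],
    [0, 0, 0],
    [0, 0, 0],
    [0, 0, 0],
    [0, 0, 0],
    [0, 0, -0.003],
    [0, 0, -0.01],
    [0, 0, -0.03],
    [0, 0, -0.06],
    [0, 0, -0.09]
  ],
  "rotation": [
    [0, 0, 0],
    [0, 0, 0],
    [0, 0, 0],
    [0, 0, 0],
    [0, 0, 0],
    [0, 0, 0],
    [0, 0, 0],
    [0, 0, 0],
    [0, 0, 0],
    [0, 0, 0]
  ]
}}

```text
t: 11.28
tool_pos: [0.553, -0.023, 0.1379]
ee_rot: [[0.979, 0.206, -0.002], [0.206, -0.979, 0.0], [-0.002, -0.001, -1.0]]
ft_force: [1.0, -0.9, 0.2]
finger_gap: 0.499
gripper_force: 0.0
```

Run:
```python
from h import *
s=snap('wrist','w7'); st=state();print(st['tool_pos'],st['finger_gap'],st['joints'])
C=cloud(s)
np.set_printoptions(suppress=True,precision=4)
a=np.radians(11.87); X=np.array([np.cos(a),np.sin(a)]);Y=np.array([-X[1],X[0]]); o=np.array([.633,-.006])
x=(C[...,:2]-o)@X; y=(C[...,:2]-o)@Y; z=C[...,2]
k=(z>.072)&(z<.1)&(abs(x)<.022)&(abs(y)<.03)
print('y hist',list(zip(np.arange(-26,26),np.histogram(y[k]*1e3,np.arange(-26,27))[0])))
print('x',x[k].min(),x[k].max(),'ztop',np.percentile(z[k],99))
for x0 in(-.16,-.14,-.08,-.06,-.04,-.02,0):
    k=(abs(x-x0)<.005)&(abs(y)<.0075)&(z>.06); print('lev',x0,y[k].min().round(4),y[k].max().round(4),z[k].mean().round(4))
k=(abs(y)<.006)&(abs(x)<.03)&(z>.06);print('eyetip x',x[k].max(),'ztop',z[k].max())
```

```text
[ 0.5573756  -0.02367278  0.14467225] 0.5009011062974406 [-1.67117934e-01  3.06982908e-01  1.68674246e+00 -8.61397418e-05
  1.13673978e+00  1.19620398e+00]
y hist [(np.int64(-26), np.int64(0)), (np.int64(-25), np.int64(0)), (np.int64(-24), np.int64(0)), (np.int64(-23), np.int64(0)), (np.int64(-22), np.int64(0)), (np.int64(-21), np.int64(0)), (np.int64(-20), np.int64(47)), (np.int64(-19), np.int64(136)), (np.int64(-18), np.int64(148)), (np.int64(-17), np.int64(148)), (np.int64(-16), np.int64(148)), (np.int64(-15), np.int64(151)), (np.int64(-14), np.int64(148)), (np.int64(-13), np.int64(158)), (np.int64(-12), np.int64(153)), (np.int64(-11), np.int64(153)), (np.int64(-10), np.int64(150)), (np.int64(-9), np.int64(152)), (np.int64(-8), np.int64(125)), (np.int64(-7), np.int64(7)), (np.int64(-6), np.int64(128)), (np.int64(-5), np.int64(131)), (np.int64(-4), np.int64(126)), (np.int64(-3), np.int64(142)), (np.int64(-2), np.int64(143)), (np.int64(-1), np.int64(141)), (np.int64(0), np.int64(141)), (np.int64(1), np.int64(124)), (np.int64(2), np.int64(108)), (np.int64(3), np.int64(123)), (np.int6
[... 291 characters left out ...]
 (np.int64(14), np.int64(149)), (np.int64(15), np.int64(152)), (np.int64(16), np.int64(148)), (np.int64(17), np.int64(145)), (np.int64(18), np.int64(147)), (np.int64(19), np.int64(126)), (np.int64(20), np.int64(18)), (np.int64(21), np.int64(0)), (np.int64(22), np.int64(0)), (np.int64(23), np.int64(0)), (np.int64(24), np.int64(0)), (np.int64(25), np.int64(0))]
x -0.021988659011250782 0.019580031209895928 ztop 0.09189235182746396
lev -0.16 -0.0072 0.007 0.0793
lev -0.14 -0.007 0.0075 0.0781
lev -0.08 -0.0059 0.0059 0.0742
lev -0.06 -0.0057 0.0057 0.0743
lev -0.04 -0.006 0.0056 0.0743
lev -0.02 -0.0075 0.006 0.0742
lev 0 -0.0075 0.0057 0.2174
eyetip x 0.01727251769670899 ztop 0.2817420360289533
```

View pics/w7.png

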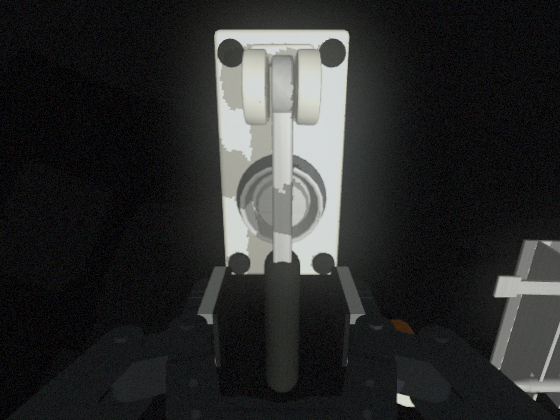

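The lever is seated and released. The wrist view shows its eye (283,85) central between the ears, and the foot in the cup around (282,200).

Call:
{"api": "drive_tool", "payload": {
  "claw": [0, 0, 0, 0, 0, 0, 0, 0, 0, 0],
  "dp": [
    [0, 0, -0.04],
    [-0.01, 0.02, -0.06],
    [-0.03, 0.05, -0.06],
    [-0.05, 0.085, -0.06],
    [-0.07, 0.12, -0.06],
    [-0.09, 0.155, -0.06],
    [-0.11, 0.19, -0.06],
    [-0.13, 0.225, -0.06],
    [-0.15, 0.26, -0.06],
    [-0.157, 0.271, -0.06]
  ],
  "rotation": [
    [0, 0, -0.05],
    [0, 0, -0.17],
    [0, 0, -0.29],
    [0, 0, -0.41],
    [0, 0, -0.53],
    [0, 0, -0.65],
    [0, 0, -0.77],
    [0, 0, -0.89],
    [0, 0, -1.01],
    [0, 0, -1.13]
  ]
}}

```text
t: 12.17
tool_pos: [0.4548, -0.3238, 0.1977]
ee_rot: [[0.261, 0.965, 0.001], [0.965, -0.261, -0.002], [-0.002, 0.001, -1.0]]
ft_force: [-0.2, 0.7, -0.7]
finger_gap: 0.501
gripper_force: 0.0
```

Call:
{"api": "drive_tool", "payload": {
  "claw": [0, 0, 0, 0, 0, 0, 0, 0, 0, 0],
  "dp": [
    [0, 0, 0],
    [0, 0, 0],
    [0, 0, 0],
    [0, 0, 0],
    [0, 0, 0],
    [0, 0, 0],
    [0, 0, 0],
    [0, 0, 0],
    [0, 0, 0],
    [0, 0, 0]
  ],
  "rotation": [
    [0, 0, -0.12],
    [0, 0, -0.24],
    [0, 0, -0.32],
    [0, 0, -0.32],
    [0, 0, -0.32],
    [0, 0, -0.32],
    [0, 0, -0.32],
    [0, 0, -0.32],
    [0, 0, -0.32],
    [0, 0, -0.32]
  ]
}}

```text
t: 13.0
tool_pos: [0.4559, -0.3205, 0.1971]
ee_rot: [[-0.052, 0.999, 0.0], [0.999, 0.052, -0.0], [-0.0, 0.0, -1.0]]
ft_force: [-0.0, -0.2, 0.8]
finger_gap: 0.498
gripper_force: 0.0
```

Run:
```python
from h import *
s=snap('wrist','w8'); st=state();print(st['tool_pos'],st['ee_rot'].round(4).tolist(),st['joints'].round(2))
```

```text
[ 0.45584928 -0.32056818  0.19705905] [[-0.0516, 0.9987, 0.0], [0.9987, 0.0516, -0.0001], [-0.0001, 0.0, -1.0]] [-0.74  0.27  1.6  -0.    1.27 -0.79]
```

View pics/w8.png

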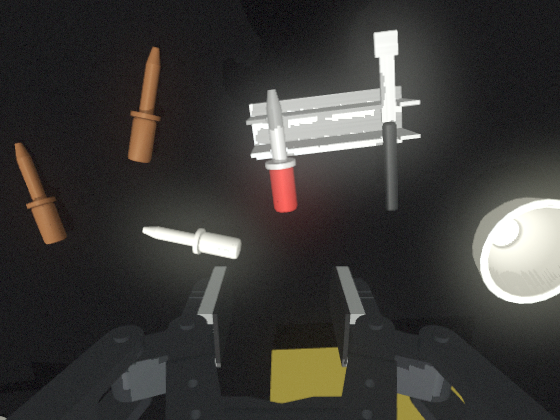

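The wrist view shows the red knob centred at (284,187), the flange at (281,162) and the nose at (273,92). The spatula is in the other slots, and the brown and white look-alikes lie on the bench at left.

```bash
cat > pin.py <<'E'
from h import *
import sys
np.set_printoptions(suppress=True,precision=4)
def redm(s):
    h=cv2.cvtColor(s['image'],cv2.COLOR_RGB2HSV)
    m=(((h[...,0]<6)|(h[...,0]>172))&(h[...,1]>170)&(h[...,2]>90)).astype(np.uint8)
    k,l,st,ce=cv2.connectedComponentsWithStats(m); i=1+np.argmax(st[1:,4]); return l==i,ce[i]
if __name__=='__main__':
    s=load(sys.argv[1]);C=cloud(s); m,ce=redm(s); b=load('top1'); _,cb=redm(b)
    print('knob',ce,cb,'tri',tri(s,ce,b,cb),'z45',onz(s,*ce,.045)); P=C[m]; print('ztop',np.percentile(P[:,2],[50,95,99]))
    q=P[P[:,2]>np.percentile(P[:,2],50)]; print('knob cloud',q.mean(0),P.min(0),P.max(0))
    # axis from shank+knob top ridge
    k=(abs(C[...,0]-q[:,0].mean())<.03)&(C[...,1]>q[:,1].mean()-.025)&(C[...,1]<q[:,1].mean()+.085)&(C[...,2]>.038)&(C[...,2]<.07)
    for y0 in np.arange(q[:,1].mean()-.02,q[:,1].mean()+.085,.006):
        kk=k&(abs(C[...,1]-y0)<.003)
        if kk.sum()>5: A=C[kk]; print(round(y0,4),kk.sum(),'x',A[:,0].min(),A[:,0].max(),'z',np.percentile(A[:,2],95))
E
python3 pin.py w8
```

```text
Traceback (most recent call last):
  File "pin.py", line 9, in <module>
    s=load(sys.argv[1]);C=cloud(s); m,ce=redm(s); b=load('top1'); _,cb=redm(b)
                                         ~~~~^^^
  File "pin.py", line 7, in redm
    k,l,st,ce=cv2.connectedComponentsWithStats(m); i=1+np.argmax(st[1:,4]); return l==i,ce[i]
                                                       ~~~~~~~~~^^^^^^^^^^
ValueError: attempt to get argmax of an empty sequence
```

```bash
sed -i 's/(h\[...,1\]>170)&(h\[...,2\]>90)/(h[...,1]>130)\&(h[...,2]>90)/' pin.py; python3 -c "
from h import *
s=load('w8');print(cv2.cvtColor(s['image'],cv2.COLOR_RGB2HSV)[187,284])"; python3 pin.py w8
```

```text
[  2 156 248]
knob [283.2133 190.1952] [364.2212 234.3942] tri (array([ 0.4581, -0.3207,  0.0451]), np.float64(1.8200562578101128e-05)) z45 [ 0.4581 -0.3208  0.045 ]
ztop [0.0548 0.0567 0.0574]
knob cloud [ 0.4574 -0.3171  0.0587] [ 0.4464 -0.3552  0.0005] [ 0.4733 -0.2374  0.341 ]
-0.3371 57 x 0.451036202537712 0.4696278532133788 z 0.05609216439759095
-0.3311 160 x 0.4499177905699803 0.46952598318232097 z 0.056540164723986465
-0.3251 163 x 0.44881552809191927 0.46831339251244675 z 0.05667307949006048
-0.3191 174 x 0.4477149495817587 0.4679688317935615 z 0.05669414091172195
-0.3131 174 x 0.4466430885351364 0.46668957328308497 z 0.0564519650717402
-0.3071 180 x 0.4455680434735766 0.4655066780675698 z 0.056786414210311636
-0.3011 167 x 0.4420713271248561 0.4643498596796088 z 0.058754896383483475
-0.2951 251 x 0.43067064969842145 0.46640424332687586 z 0.05878677374063442
-0.2891 257 x 0.42986558858624996 0.4712105063756047 z 0.052665022539826196
-0.2831 307 x 0.44529640857716474 0.4869931411670055 z 0.052612238165512255
-0.2771 120 x 0.4442876086629112 0.45646794965631693 z 0.0530229618631951
-0.2711 118 x 0.44323557799852537 0.45530901295665527 z 0.05307053490779794
-0.2651 221 x 0.4275233573756965 0.4554949027565748 z 0.05290182076075041
-0.2591 310 x 0.441192114539348 0.4869655585856297 z 0.05260527900328274
-0.2531 160 x 0.44090274808416346 0.4872411472928825 z 0.052536108076656284
-0.2471 93 x 0.44075674261697156 0.45015890490259997 z 0.051648767191909986
-0.2411 48 x 0.4412992034419484 0.4483119082618681 z 0.050588658016261515
```

Call:
{"api": "drive_tool", "payload": {
  "claw": [0, 0, 0, 0, 0, 0, 0, 0, 0, 0],
  "dp": [
    [0.0005, 0.002, 0.01],
    [0.0005, 0.002, 0.03],
    [0.0005, 0.002, 0.055],
    [0.0005, 0.002, 0.08],
    [0.0005, 0.002, 0.1],
    [0.0005, 0.002, 0.11],
    [0.0005, 0.002, 0.12],
    [0.0005, 0.002, 0.12],
    [0.0005, 0.002, 0.12],
    [0.0005, 0.002, 0.12]
  ],
  "rotation": [
    [0, 0, -0.06],
    [0, 0, -0.124],
    [0, 0, -0.124],
    [0, 0, -0.124],
    [0, 0, -0.124],
    [0, 0, -0.124],
    [0, 0, -0.124],
    [0, 0, -0.124],
    [0, 0, -0.124],
    [0, 0, -0.124]
  ]
}}

```text
t: 13.88
tool_pos: [0.4586, -0.3208, 0.0782]
ee_rot: [[-0.175, 0.985, 0.002], [0.985, 0.175, -0.002], [-0.002, 0.001, -1.0]]
ft_force: [-0.3, 0.4, 0.2]
finger_gap: 0.499
gripper_force: 0.0
```

Run:
```python
from pin import *
s=snap('wrist','w9'); st=state();print(st['tool_pos'],st['ee_rot'].round(4).tolist())
C=cloud(s); D=(C-st['tool_pos'])@st['ee_rot']*1e3
k=(C[...,2]>.044)&(C[...,2]<.065)&(abs(D[...,1])<14)&(abs(D[...,0])<100)
for x0 in np.arange(-18,85,6):
    A=D[k&(abs(D[...,0]-x0)<3)]; B=C[k&(abs(D[...,0]-x0)<3)]
    if len(A)>5: print(x0,len(A),A[:,1].min(),A[:,1].max(),np.percentile(B[:,2],95))
m,ce=redm(s); print('red z45',(onz(s,*ce,.045)-st['tool_pos'])@st['ee_rot']*1e3)
```

```text
[ 0.4586 -0.3208  0.0783] [[-0.1748, 0.9846, 0.002], [0.9846, 0.1748, -0.0019], [-0.0022, 0.0016, -1.0]]
-18 6 -4.972241921513608 4.989368094354918 0.05508671188015463
-12 321 -10.528234592403756 8.832895462479003 0.05620280463561637
-6 386 -10.415613970149833 9.352158153300085 0.05640421245476383
0 392 -10.303680269202024 9.28513775539257 0.05658250658789043
6 420 -10.169143643420703 9.167883512184757 0.056613849360405005
12 403 -10.61108784882825 9.065170214112422 0.056523498012098605
18 399 -10.616418450416008 8.935889239997493 0.056620158179701674
24 735 -12.905572419727337 11.911884375954422 0.05901195321051153
30 357 -13.969302920572606 13.966116070246041 0.05290658458178856
36 486 -13.991959632985113 13.95262619259892 0.052651453924493455
42 295 -6.174805168500881 5.106031581377431 0.05289237732249662
48 292 -6.108738653835056 5.547242973210856 0.05297032055393568
54 316 -6.030417344986236 5.543779265304935 0.05308130262312549
60 576 -13.834262281071641 13.849046081095912 0.05273693212470066
66 343 -6.428460830478918 5.4051490262943 0.05289639981598643
72 300 -5.9117084453555595 4.878261754778973 0.0522625208735292
78 222 -4.432934724996975 3.9138749398978128 0.05130313270304712
84 39 -2.9938105978558336 2.4692825415609345 0.05008662441054298
red z45 [-1.0312 -0.3433 33.292 ]
```

Call:
{"api": "drive_tool", "payload": {
  "claw": [0, 0, 0, 0, 0, 0, 0, 0.3, 0.6, 1],
  "dp": [
    [0.002, -0.0005, 0.01],
    [0.002, -0.0005, 0.02],
    [0.002, -0.0005, 0.03],
    [0.002, -0.0005, 0.04],
    [0.002, -0.0005, 0.048],
    [0.002, -0.0005, 0.052],
    [0.002, -0.0005, 0.052],
    [0.002, -0.0005, 0.052],
    [0.002, -0.0005, 0.052],
    [0.002, -0.0005, 0.052]
  ],
  "rotation": [
    [0, 0, 0],
    [0, 0, 0],
    [0, 0, 0],
    [0, 0, 0],
    [0, 0, 0],
    [0, 0, 0],
    [0, 0, 0],
    [0, 0, 0],
    [0, 0, 0],
    [0, 0, 0]
  ]
}}

```text
t: 14.77
tool_pos: [0.4572, -0.3185, 0.0255]
ee_rot: [[-0.175, 0.985, 0.001], [0.985, 0.175, -0.001], [-0.001, 0.001, -1.0]]
ft_force: [-0.1, -0.5, 0.5]
finger_gap: 0.211
gripper_force: 58.4
```

Call:
{"api": "drive_tool", "payload": {
  "claw": [1, 1, 1, 1, 1, 1, 1, 1, 1, 1],
  "dp": [
    [0, 0, 0],
    [0, 0, 0],
    [0, 0, 0],
    [0, 0, 0],
    [0, 0, 0],
    [0, 0, 0],
    [0, 0, 0],
    [0, 0, 0],
    [0, 0, 0],
    [0, 0, 0]
  ],
  "rotation": [
    [0, 0, 0],
    [0, 0, 0],
    [0, 0, 0],
    [0, 0, 0],
    [0, 0, 0],
    [0, 0, 0],
    [0, 0, 0],
    [0, 0, 0],
    [0, 0, 0],
    [0, 0, 0]
  ]
}}

```text
t: 15.6
tool_pos: [0.4572, -0.3184, 0.0252]
ee_rot: [[-0.175, 0.985, 0.001], [0.985, 0.175, -0.001], [-0.001, 0.0, -1.0]]
ft_force: [0.9, -2.0, 2.0]
finger_gap: 0.216
gripper_force: 58.6
```

Call:
{"api": "drive_tool", "payload": {
  "claw": [1, 1, 1, 1, 1, 1, 1, 1, 1, 1],
  "dp": [
    [0, 0, -0.004],
    [0, 0, -0.01],
    [0, 0, -0.02],
    [0, 0, -0.035],
    [0, 0, -0.055],
    [0, 0, -0.075],
    [0, 0, -0.09],
    [0, 0, -0.1],
    [0, 0, -0.1],
    [0, 0, -0.1]
  ],
  "rotation": [
    [0, 0, 0],
    [0, 0, 0],
    [0, 0, 0],
    [0, 0, 0],
    [0, 0, 0],
    [0, 0, 0],
    [0, 0, 0],
    [0, 0, 0],
    [0, 0, 0],
    [0, 0, 0]
  ]
}}

```text
t: 16.43
tool_pos: [0.4569, -0.3181, 0.1255]
ee_rot: [[-0.175, 0.985, 0.001], [0.985, 0.175, -0.001], [-0.001, 0.0, -1.0]]
ft_force: [0.8, 1.0, -1.4]
finger_gap: 0.215
gripper_force: 58.5
```

```bash
cat > pinchk.py <<'E'
from pin import *
s=snap('wrist',sys.argv[1]); st=state();print(st['tool_pos'],st['ee_rot'].tolist(),st['ft_force'],st['torque'],st['finger_gap'],st['joints'])
C=cloud(s); D=(C-st['tool_pos'])@st['ee_rot']*1e3
k=(D[...,2]<0)&(D[...,2]>-45)&(abs(D[...,1])<15)&(abs(D[...,0])<100)
for x0 in np.arange(-6,85,5):
    A=D[k&(abs(D[...,0]-x0)<2.5)]
    if len(A)>5: print(x0,len(A),'y',A[:,1].min(),A[:,1].max(),'ztop',np.percentile(A[:,2],3))
print('nose',D[k][:,0].max())
E
python3 pinchk.py w10
```

```text
[ 0.4565 -0.3178  0.1247] [[-0.17482886212719229, 0.9845985794986841, -0.0007114889209499416], [0.9845985901836426, 0.17482928394248606, 0.0005811063078111236], [0.0006965455437912065, -0.0005989368339290752, -0.9999995780493982]] [ 0.0526  0.625  -2.2896] [-0.0304  0.017   0.0063] 0.2109924898830585 [-0.7332  0.3289  1.709  -0.      1.1046 -0.9089]
-6 723 y -10.19945574962762 11.20704679909023 ztop -40.906350378672364
-1 733 y -10.171578334764725 11.223341384596031 ztop -42.082772688735076
4 783 y -10.411893223618607 11.22139103749309 ztop -41.34155001145675
9 1680 y -14.997361263599467 14.985944185184307 ztop -40.626892437903564
14 1151 y -14.989506544837914 14.984972281723106 ztop -44.043961554161044
19 495 y -11.568130158376343 12.738892930649492 ztop -34.379640150470074
24 1464 y -11.864464452428058 12.904527458024042 ztop -34.09310516470121
29 418 y -5.3313089877783595 6.392009665287996 ztop -28.266379885553633
34 437 y -5.245952406082295 6.327939954196441 ztop -28.227347228964668
39 445 y -5.184453558356303 6.251722378937286 ztop -28.35883463080545
44 466 y -5.086357166194524 6.578626493436633 ztop -28.300960463263838
49 490 y -5.398764722596072 6.457560308376398 ztop -28.47522358656153
54 516 y -5.359706295573507 6.411957277451663 ztop -28.465210555836652
59 529 y -5.263289751131383 6.643674768373981 ztop -28.31284426254743
64 550 y -5.184680229817817 6.580245736775482 ztop -28.300773956124033
69 505 y -4.847445535880568 6.094513938585858 ztop -27.571914081409606
74 404 y -3.766058274659714 5.118276961001719 ztop -26.606287873690686
79 162 y -2.7566805431199843 4.088790239438026 ztop -25.635153052501447
nose 78.84252110169695
```

Call:
{"api": "drive_tool", "payload": {
  "claw": [1, 1, 1, 1, 1, 1, 1, 1, 1, 1],
  "dp": [
    [0.006, 0.009, 0],
    [0.02, 0.03, 0],
    [0.04, 0.06, 0],
    [0.062, 0.094, 0],
    [0.085, 0.13, 0],
    [0.108, 0.164, 0],
    [0.13, 0.197, 0],
    [0.145, 0.22, 0],
    [0.1515, 0.23, 0],
    [0.1527, 0.2317, 0]
  ],
  "rotation": [
    [0, 0, 0],
    [0, 0, -0.01],
    [0, 0, -0.02],
    [0, 0, -0.0314],
    [0, 0, -0.0314],
    [0, 0, -0.0314],
    [0, 0, -0.0314],
    [0, 0, -0.0314],
    [0, 0, -0.0314],
    [0, 0, -0.0314]
  ]
}}

```text
t: 17.32
tool_pos: [0.6596, -0.1244, 0.1233]
ee_rot: [[-0.209, 0.978, -0.002], [0.978, 0.209, 0.001], [0.002, -0.001, -1.0]]
ft_force: [-0.0, 0.0, -0.6]
finger_gap: 0.215
gripper_force: 58.7
```

Call:
{"api": "drive_tool", "payload": {
  "claw": [1, 1, 1, 1, 1, 1, 1, 1, 1, 1],
  "dp": [
    [0, 0, 0.005],
    [0, 0, 0.015],
    [0, 0, 0.03],
    [0, 0, 0.045],
    [0, 0, 0.06],
    [0, 0, 0.07],
    [0, 0, 0.075],
    [0, 0, 0.075],
    [0, 0, 0.075],
    [0, 0, 0.075]
  ],
  "rotation": [
    [0, 0, 0],
    [0, 0, 0],
    [0, 0, 0],
    [0, 0, 0],
    [0, 0, 0],
    [0, 0, 0],
    [0, 0, 0],
    [0, 0, 0],
    [0, 0, 0],
    [0, 0, 0]
  ]
}}

```text
t: 18.15
tool_pos: [0.6589, -0.1279, 0.0509]
ee_rot: [[-0.205, 0.979, 0.002], [0.979, 0.205, -0.001], [-0.001, 0.001, -1.0]]
ft_force: [-0.1, 0.6, 0.2]
finger_gap: 0.212
gripper_force: 58.7
```

```bash
cat > ins.py <<'E'
from pin import *
n=sys.argv[1]; s=snap('wrist',n); st=state();print(st['tool_pos'],st['ee_rot'].tolist(),'F',st['ft_force'],'M',st['torque'],'gap',st['finger_gap'])
R=st['ee_rot'];print('yaw',np.degrees(np.arctan2(R[1,0],R[0,0])),'dip',np.degrees(np.arcsin(-R[2,0])))
C=cloud(s)
a=np.radians(11.87); X=np.array([np.cos(a),np.sin(a)]);Y=np.array([-X[1],X[0]]); o=np.array([.6329,-.0057])
x=(C[...,:2]-o)@X*1e3; y=(C[...,:2]-o)@Y*1e3; z=C[...,2]*1e3
print('shank: y, xmid, width, ztop')
for y0 in range(-96,-20,6):
    k=(abs(x)<10)&(z>55)&(z<95)&(abs(y-y0)<1.5)
    if k.sum()>8: print(y0,k.sum(),((x[k].min()+x[k].max())/2).round(2),(x[k].max()-x[k].min()).round(1),np.percentile(z[k],96).round(2))
for y0 in (-18,-14,-10,10,14,18):
    k=(abs(x)<26)&(z>72)&(z<100)&(abs(y-y0)<1.5)
    if k.sum()>8: print('ear',y0,((x[k].min()+x[k].max())/2).round(2),(x[k].max()-x[k].min()).round(1),np.percentile(z[k],96).round(2))
k=(abs(x)<8)&(z>75)&(abs(y)<26); print('ear y',np.histogram(y[k],np.arange(-23,24))[0].tolist())
k=(abs(x)<5)&(z>60)&(z<80)&(y>-100)&(y<-21); print('nose y',y[k].max() if k.sum() else None)
E
python3 ins.py w11
```

```text
[ 0.659  -0.1277  0.0511] [[-0.20541235693862175, 0.9786736951492491, 0.0018873367041955303], [0.978674924697604, 0.20541396913134277, -0.0007021779310000539], [-0.0010748883938801381, 0.0017028530830605776, -0.9999979724511038]] F [ 0.0985  0.2461 -0.3548] M [-0.0158  0.0133  0.0103] gap 0.21610281913593182
yaw 101.85364603814992 dip 0.06158658027630058
shank: y, xmid, width, ztop
-96 251 0.51 11.8 78.3
-90 260 0.51 11.5 78.23
-84 272 0.48 11.3 78.26
-78 282 0.51 12.0 78.32
-72 305 0.46 11.7 78.21
-66 307 0.68 11.9 78.37
-60 338 0.68 11.7 78.39
-54 284 0.65 9.6 77.14
-48 216 0.81 7.2 75.89
ear -18 -0.1 39.6 84.02
ear y [0, 0, 177, 239, 0, 0, 0, 0, 0, 0, 0, 0, 0, 0, 0, 0, 0, 0, 0, 0, 0, 0, 0, 0, 0, 0, 0, 0, 0, 0, 0, 0, 0, 0, 0, 0, 0, 0, 0, 0, 0, 0, 0, 0, 0, 0]
nose y -45.57561734993482
```

View pics/w11.png

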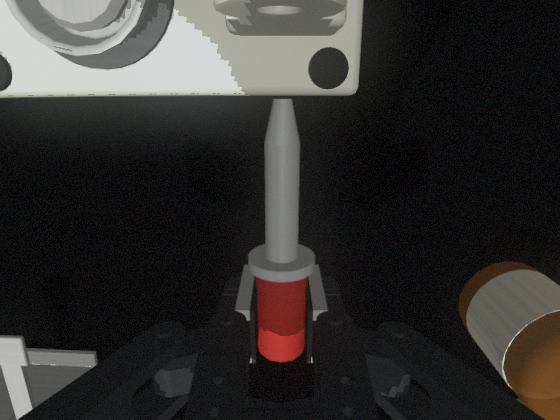

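The wrist view shows the level pin (nose tip at (283,100), flange at (281,262)) pointing squarely at the near ear (280,15), and about 0.6 mm to the crusher's +x side of the bore.

Call:
{"api": "drive_tool", "payload": {
  "claw": [1, 1, 1, 1, 1, 1, 1, 1, 1, 1],
  "dp": [
    [0.002, -0.0006, -0.002],
    [0.005, -0.0006, -0.005],
    [0.008, -0.0006, -0.008],
    [0.0115, -0.0006, -0.0115],
    [0.015, -0.0006, -0.015],
    [0.018, -0.0006, -0.018],
    [0.0191, -0.0006, -0.0192],
    [0.0191, -0.0006, -0.0192],
    [0.0191, -0.0006, -0.0192],
    [0.0191, -0.0006, -0.0192]
  ],
  "rotation": [
    [0, -0.025, 0],
    [0, -0.064, 0],
    [0, -0.102, 0],
    [0, -0.147, 0],
    [0, -0.19, 0],
    [0, -0.23, 0],
    [0, -0.2443, 0],
    [0, -0.2443, 0],
    [0, -0.2443, 0],
    [0, -0.2443, 0]
  ]
}}

```text
t: 19.03
tool_pos: [0.6542, -0.1093, 0.0695]
ee_rot: [[-0.199, 0.979, 0.05], [0.95, 0.205, -0.237], [-0.242, 0.001, -0.97]]
ft_force: [0.4, -0.8, -1.4]
finger_gap: 0.215
gripper_force: 58.6
```

```bash
cat >> ins.py <<'E'
p=st['tool_pos']+R@np.array([.0788,.00055,-.020]); print('TCP (X,Y,Z)',(st['tool_pos'][:2]-o)@X*1e3,(st['tool_pos'][:2]-o)@Y*1e3,st['tool_pos'][2]*1e3,'nose',(p[:2]-o)@X*1e3,(p[:2]-o)@Y*1e3,p[2]*1e3)
sl=R[2,0]/((R[:2,0])@Y); print('axis z at y=-20:',p[2]*1e3+sl*(-20-(p[:2]-o)@Y*1e3))
E
python3 ins.py w12
```

```text
[ 0.6541 -0.1095  0.0693] [[-0.19864506527902545, 0.9788028141196967, 0.049851671101922554], [0.9497786835982142, 0.20480461015982437, -0.23659147034440128], [-0.24178624903566176, 0.0003503264833308627, -0.9703294734514766]] F [-0.6247 -0.6531 -1.2415] M [ 0.1502  0.0144 -0.0259] gap 0.21619088263313133
yaw 101.81306050236454 dip 13.99199023556104
shank: y, xmid, width, ztop
-96 64 -0.42 18.4 94.95
-90 166 -0.02 20.0 94.9
-84 243 -0.23 18.6 94.94
-78 557 0.04 19.9 94.59
-72 258 -0.24 11.7 89.62
-66 269 -0.23 11.5 88.11
-60 277 0.0 11.7 86.54
-54 293 -0.06 11.5 85.09
-48 311 -0.26 11.7 83.7
-42 329 -0.04 11.9 82.02
-36 354 -0.04 11.7 80.68
-30 289 -0.07 8.9 77.95
-24 68 -0.08 6.1 75.42
ear -18 -0.25 38.9 91.55
ear -14 -0.01 39.2 91.68
ear -10 -0.09 39.2 91.69
ear y [0, 0, 3, 98, 201, 209, 221, 232, 240, 227, 238, 243, 247, 260, 560, 140, 74, 216, 221, 234, 237, 231, 242, 246, 253, 245, 252, 171, 0, 0, 0, 0, 933, 0, 0, 0, 0, 0, 0, 0, 0, 0, 0, 0, 0, 0]
nose y -23.887116708337057
TCP (X,Y,Z) -0.5998412864275313 -105.9362373693308 69.34024425971816 nose 0.023729830140862412 -24.639076749485575 69.69426998430338
axis z at y=-20: 68.53830649178728
```

View pics/w12.png

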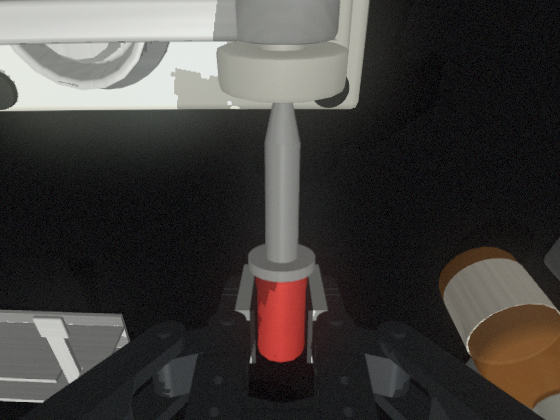

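The wrist view shows the dipped pin's nose at (283,105), just short of the near ear's face and centred on the ear (x offset about 0). The axis is 1.3 mm low.

Call:
{"api": "drive_tool", "payload": {
  "claw": [1, 1, 1, 1, 1, 1, 1, 1, 1, 1],
  "dp": [
    [0, 0, -0.001],
    [0, 0, -0.001],
    [0.002, 0, -0.001],
    [0.004, 0, -0.001],
    [0.006, 0, -0.001],
    [0.008, 0, -0.001],
    [0.01, 0, -0.001],
    [0.012, 0, -0.001],
    [0.014, 0, -0.001],
    [0.014, 0, -0.001]
  ],
  "rotation": [
    [0, 0, 0],
    [0, 0, 0],
    [0, 0, 0],
    [0, 0, 0],
    [0, 0, 0],
    [0, 0, 0],
    [0, 0, 0],
    [0, 0, 0],
    [0, 0, 0],
    [0, 0, 0]
  ]
}}

```text
t: 19.92
tool_pos: [0.6508, -0.0947, 0.0666]
ee_rot: [[-0.2, 0.979, 0.049], [0.95, 0.206, -0.237], [-0.242, -0.0, -0.97]]
ft_force: [0.3, 0.1, 0.7]
finger_gap: 0.212
gripper_force: 58.6
```

```bash
python3 ins.py w13 | grep -v ear
```

```text
[ 0.6509 -0.0949  0.0667] [[-0.19998430778190637, 0.9785407453719175, 0.04964157821789642], [0.9494725936536133, 0.20605330741210787, -0.236735777619717], [-0.2418844156651528, -0.00021012259088563706, -0.9703050475529971]] F [-0.2692 -1.1437 -1.3009] M [ 0.1264 -0.0106 -0.0542] gap 0.21417507362164057
yaw 101.89416707524798 dip 13.99778682759726
shank: y, xmid, width, ztop
-96 25 -0.73 18.4 94.89
-90 77 -0.71 18.4 94.98
-84 150 -0.67 18.5 94.9
-78 283 -0.64 18.5 94.87
-72 427 -0.02 19.9 94.1
-66 213 0.03 19.9 93.19
-60 667 -0.14 19.6 93.8
-54 261 -0.53 11.6 86.02
-48 281 -0.53 11.4 84.54
-42 296 -0.37 11.6 83.07
-36 312 -0.36 11.4 81.47
-30 318 -0.39 12.0 80.0
-24 11 -0.24 5.2 79.66
nose y -24.68185691900661
TCP (X,Y,Z) -0.7214967518820864 -91.0212676090266 66.72753623561346 nose -0.20145671631718484 -9.723342096429553 67.07302966483437
axis z at y=-20: 69.63486685315137
```

Call:
{"api": "drive_tool", "payload": {
  "claw": [1, 1, 1, 1, 1, 1, 1, 1, 1, 1],
  "dp": [
    [0.0005, 0.0002, 0],
    [0.001, 0.0002, 0],
    [0.0015, 0.0002, 0],
    [0.002, 0.0002, 0],
    [0.0025, 0.0002, 0],
    [0.003, 0.0002, 0],
    [0.0035, 0.0002, 0],
    [0.004, 0.0002, 0],
    [0.0045, 0.0002, 0],
    [0.0045, 0.0002, 0]
  ],
  "rotation": [
    [0, 0, 0],
    [0, 0, 0],
    [0, 0, 0],
    [0, 0, 0],
    [0, 0, 0],
    [0, 0, 0],
    [0, 0, 0],
    [0, 0, 0],
    [0, 0, 0],
    [0, 0, 0]
  ]
}}

```text
t: 20.8
tool_pos: [0.6504, -0.0909, 0.0658]
ee_rot: [[-0.2, 0.979, 0.05], [0.95, 0.206, -0.237], [-0.242, 0.0, -0.97]]
ft_force: [-0.1, 0.1, 0.6]
finger_gap: 0.212
gripper_force: 58.7
```

Call:
{"api": "drive_tool", "payload": {
  "claw": [1, 1, 1, 1, 1, 1, 1, 1, 1, 1],
  "dp": [
    [0.0015, 0, 0],
    [0.002, 0, 0.0006],
    [0.0025, 0, 0.0012],
    [0.003, 0, 0.0019],
    [0.0035, 0, 0.0026],
    [0.004, 0, 0.0032],
    [0.0045, 0, 0.0038],
    [0.005, 0, 0.0044],
    [0.0054, 0, 0.005],
    [0.0054, 0, 0.005]
  ],
  "rotation": [
    [0, 0, 0],
    [0, 0.011, 0],
    [0, 0.022, 0],
    [0, 0.033, 0],
    [0, 0.044, 0],
    [0, 0.055, 0],
    [0, 0.066, 0],
    [0, 0.077, 0],
    [0, 0.0873, 0],
    [0, 0.0873, 0]
  ]
}}

```text
t: 21.63
tool_pos: [0.6495, -0.0874, 0.0595]
ee_rot: [[-0.202, 0.979, 0.032], [0.967, 0.205, -0.152], [-0.156, 0.0, -0.988]]
ft_force: [-0.8, -1.4, 0.8]
finger_gap: 0.212
gripper_force: 58.7
```

```bash
python3 ins.py w14 | grep -v shank
```

```text
[ 0.6496 -0.0874  0.0595] [[-0.20251370231178928, 0.9787515480172786, 0.03214976873559917], [0.9667106613569485, 0.20504975042967494, -0.15305259575563962], [-0.15639276707950134, 8.42763819596295e-05, -0.9876949404055423]] F [-0.4487 -2.413   0.8082] M [-0.2723  0.0455  0.0783] gap 0.21358883274014262
yaw 101.83164686988673 dip 8.99758111027629
-96 146 0.02 18.0 92.24
-90 304 -0.47 18.4 92.14
-84 339 -0.44 18.4 91.11
-78 365 -0.45 18.4 91.9
-72 380 -0.45 18.4 90.18
-66 444 0.01 20.0 93.24
-60 200 -0.05 19.6 89.58
-54 356 0.09 15.9 89.12
-48 254 -0.27 11.6 81.95
-42 267 -0.26 11.3 81.09
-36 277 -0.04 11.6 80.26
-30 305 -0.28 11.8 79.12
-24 41 0.43 8.6 78.9
ear -18 -0.09 39.1 91.62
ear -14 0.03 39.1 91.66
ear -10 0.05 39.5 91.64
ear 10 0.11 38.3 91.61
ear 14 0.25 39.4 91.74
ear 18 -0.05 38.8 91.61
ear y [0, 0, 0, 87, 152, 177, 177, 185, 196, 186, 181, 198, 196, 215, 590, 221, 0, 0, 29, 139, 177, 185, 204, 188, 201, 191, 202, 210, 198, 218, 14, 179, 245, 260, 268, 266, 274, 265, 300, 269, 288, 293, 324, 22, 932, 0]
nose y -24.68164733556979
TCP (X,Y,Z) -0.49593141450114675 -83.38954518586598 59.538745321523 nose 0.10655442618072805 -2.431706088124126 66.96894043577922
axis z at y=-20: 69.75072516596875
```

```bash
cat > eye.py <<'E'
from h import *
import sys
a=np.radians(11.87); X=np.array([np.cos(a),np.sin(a)]);Y=np.array([-X[1],X[0]]); o=np.array([.6329,-.0057])
for n in sys.argv[1:]:
    s=load(n);C=cloud(s);x=(C[...,:2]-o)@X*1e3; y=(C[...,:2]-o)@Y*1e3; z=C[...,2]*1e3
    k=(abs(x)<16)&(abs(y-.5)<5)&(z>60)&(z<100); e=(abs(x)<15)&(abs(y+14)<4)&(z>70)&(z<100)
    print(n,'eye top',np.percentile(z[k],97).round(2),'ear top',np.percentile(z[e],97).round(2),k.sum(),[np.percentile(z[k&(abs(x-q)<2)],50).round(1) if (k&(abs(x-q)<2)).sum()>5 else None for q in (-12,-8,-4,0,4,8,12)])
E
python3 eye.py w7 w12 w13 w14
```

```text
w7 eye top 81.73 ear top 91.84 1138 [np.float64(75.4), np.float64(78.6), np.float64(80.5), np.float64(80.9), np.float64(80.7), np.float64(79.2), np.float64(76.5)]
w12 eye top 81.81 ear top 91.88 4094 [np.float64(75.3), np.float64(78.7), np.float64(80.6), np.float64(81.0), np.float64(80.8), np.float64(79.1), np.float64(76.5)]
w13 eye top 81.69 ear top 91.85 4137 [np.float64(75.0), np.float64(78.6), np.float64(80.5), np.float64(80.9), np.float64(80.6), np.float64(79.0), np.float64(76.2)]
w14 eye top 82.47 ear top 91.9 3345 [np.float64(76.3), np.float64(79.6), np.float64(81.5), np.float64(81.7), np.float64(81.4), np.float64(79.7), np.float64(76.8)]
```

Call:
{"api": "drive_tool", "payload": {
  "claw": [1, 1, 1, 1, 1, 1, 1, 1, 1, 1],
  "dp": [
    [0.0005, 0.0001, 0.0005],
    [0.001, 0.0001, 0.001],
    [0.0015, 0.0001, 0.0015],
    [0.002, 0.0001, 0.0019],
    [0.0026, 0.0001, 0.0024],
    [0.0032, 0.0001, 0.0029],
    [0.0038, 0.0001, 0.0033],
    [0.0044, 0.0001, 0.0037],
    [0.005, 0.0001, 0.0041],
    [0.005, 0.0001, 0.0041]
  ],
  "rotation": [
    [0, 0.01, 0],
    [0, 0.02, 0],
    [0, 0.029, 0],
    [0, 0.037, 0],
    [0, 0.045, 0],
    [0, 0.054, 0],
    [0, 0.062, 0],
    [0, 0.07, 0],
    [0, 0.0785, 0],
    [0, 0.0785, 0]
  ]
}}

```text
t: 22.52
tool_pos: [0.6487, -0.0829, 0.0546]
ee_rot: [[-0.205, 0.979, 0.016], [0.976, 0.205, -0.076], [-0.078, -0.0, -0.997]]
ft_force: [-0.5, -3.4, -0.0]
finger_gap: 0.219
gripper_force: 58.7
```

```bash
python3 ins.py w15 | grep -v "shank\|^-[6-9]"; python3 eye.py w15
```

```text
[ 0.6487 -0.0829  0.0546] [[-0.20464685968333324, 0.9787037468738696, 0.016082247255863158], [0.9757035781293526, 0.20527780059656997, -0.07657383500787437], [-0.07824442758004195, 2.0911323635406272e-05, -0.9969342050082283]] F [ 0.4173 -3.0051  0.1692] M [-0.595  -0.0141  0.0359] gap 0.21373358205444745
yaw 101.84566767790099 dip 4.48766249284148
-54 1176 0.01 19.9 86.14
-48 257 -0.13 11.7 79.8
-42 270 -0.13 11.5 79.24
-36 269 0.07 11.7 78.9
-30 280 0.07 11.5 78.37
-24 103 0.04 11.3 78.3
ear -18 -0.2 39.7 91.62
ear -14 0.12 39.1 91.65
ear -10 0.02 39.1 91.6
ear 10 0.18 39.1 91.55
ear 14 0.29 39.1 91.7
ear 18 -0.12 39.1 91.56
ear y [0, 0, 0, 89, 158, 174, 179, 189, 188, 195, 182, 189, 194, 213, 542, 162, 14, 9, 9, 140, 171, 193, 185, 195, 186, 196, 189, 202, 205, 205, 135, 179, 240, 241, 241, 244, 245, 306, 1228, 246, 250, 294, 239, 24, 0, 0]
nose y -23.980406282563884
TCP (X,Y,Z) -0.3761463960112194 -78.81123449025547 54.62377810930565 nose 0.20746073648313737 1.3118297150330223 68.39681281739091
axis z at y=-20: 70.06947291708842
w15 eye top 84.15 ear top 91.84 3222 [np.float64(79.1), np.float64(81.6), np.float64(83.1), np.float64(83.3), np.float64(82.7), np.float64(81.0), np.float64(77.4)]
```

Call:
{"api": "drive_tool", "payload": {
  "claw": [1, 1, 1, 1, 1, 1, 1, 1, 1, 1],
  "dp": [
    [0.0005, 0, 0.0005],
    [0.001, 0, 0.001],
    [0.0015, 0, 0.0015],
    [0.002, 0, 0.002],
    [0.0025, 0, 0.0025],
    [0.003, 0, 0.003],
    [0.0035, 0, 0.0034],
    [0.004, 0, 0.0039],
    [0.0044, 0, 0.0043],
    [0.0044, 0, 0.0043]
  ],
  "rotation": [
    [0, 0.009, 0],
    [0, 0.018, 0],
    [0, 0.027, 0],
    [0, 0.036, 0],
    [0, 0.045, 0],
    [0, 0.054, 0],
    [0, 0.063, 0],
    [0, 0.071, 0],
    [0, 0.0783, 0],
    [0, 0.0783, 0]
  ]
}}

```text
t: 23.4
tool_pos: [0.6478, -0.079, 0.0499]
ee_rot: [[-0.205, 0.979, -0.0], [0.979, 0.205, 0.0], [0.0, -0.0, -1.0]]
ft_force: [-0.6, -4.7, -1.0]
finger_gap: 0.217
gripper_force: 58.6
```

```bash
python3 ins.py w16 | grep -v "shank\|^-[6-9]"; python3 eye.py w16
```

```text
[ 0.6478 -0.0789  0.0499] [[-0.2053049904945951, 0.9786980210669299, -0.00021080248801516388], [0.9786980434432058, 0.20530499122467694, -1.8403158214390563e-05], [2.5267668426284057e-05, -0.0002100902427957047, -0.999999977611817]] F [ 0.3335 -4.1799 -1.7247] M [-0.7806  0.0206  0.0426] gap 0.21156561360900036
yaw 101.84735348411621 dip -0.001447730759116095
-54 396 -0.06 19.7 83.64
-48 248 -0.21 11.8 77.28
-42 265 -0.24 11.6 77.26
-36 264 -0.23 11.4 77.07
-30 292 -0.06 11.7 77.3
-24 165 -0.26 11.8 77.23
ear -18 0.07 39.3 91.6
ear -14 -0.4 39.2 91.8
ear -10 0.05 39.3 91.58
ear 10 0.24 38.8 91.49
ear 14 0.06 38.9 91.69
ear 18 0.07 39.6 91.67
ear y [0, 0, 7, 103, 160, 182, 188, 185, 181, 202, 180, 194, 195, 210, 470, 117, 49, 49, 5, 153, 172, 193, 181, 196, 187, 193, 210, 171, 218, 167, 216, 1136, 235, 235, 234, 230, 239, 238, 240, 239, 252, 240, 194, 8, 0, 0]
nose y -23.22998660943545
TCP (X,Y,Z) -0.48375207075099064 -74.72038383541813 49.94596241956402 nose 0.10159567189637676 4.078885581938807 69.94783751443882
axis z at y=-20: 69.94722909709414
w16 eye top 85.46 ear top 91.92 3210 [np.float64(80.7), np.float64(83.0), np.float64(84.5), np.float64(84.7), np.float64(84.0), np.float64(82.2), np.float64(78.7)]
```

Call:
{"api": "drive_tool", "payload": {
  "claw": [1, 1, 1, 1, 1, 1, 1, 1, 1, 1],
  "dp": [
    [0.0005, 0, -0.0003],
    [0.001, 0, -0.0003],
    [0.0015, 0, -0.0003],
    [0.002, 0, -0.0003],
    [0.0025, 0, -0.0003],
    [0.003, 0, -0.0003],
    [0.0035, 0, -0.0003],
    [0.004, 0, -0.0003],
    [0.0045, 0, -0.0003],
    [0.005, 0, -0.0003]
  ],
  "rotation": [
    [0, 0, 0],
    [0, 0, 0],
    [0, 0, 0],
    [0, 0, 0],
    [0, 0, 0],
    [0, 0, 0],
    [0, 0, 0],
    [0, 0, 0],
    [0, 0, 0],
    [0, 0, 0]
  ]
}}

```text
t: 24.28
tool_pos: [0.6467, -0.0738, 0.0503]
ee_rot: [[-0.206, 0.979, -0.0], [0.979, 0.206, -0.0], [-0.0, -0.0, -1.0]]
ft_force: [-0.4, -4.7, -2.5]
finger_gap: 0.214
gripper_force: 58.6
```

```bash
python3 ins.py w17 | grep -v "shank\|^-[6-9]"; python3 eye.py w17
```

```text
[ 0.6467 -0.0737  0.0504] [[-0.20563361538800062, 0.9786290268994523, -0.00020960031153935638], [0.9786290475839613, 0.2056335974515964, -0.00010403856792586574], [-5.871429640055572e-05, -0.0002265147801173184, -0.9999999726218425]] F [-0.4983 -4.3618 -2.5029] M [-0.8005 -0.0226  0.1162] gap 0.21748907750506227
yaw 101.86659281910367 dip 0.003364081382764875
-54 378 -0.37 19.2 81.34
-48 513 -0.02 19.8 83.77
-42 253 -0.25 11.8 77.52
-36 255 -0.26 11.6 77.3
-30 267 -0.28 11.4 77.42
-24 105 -0.26 11.2 77.49
ear -18 -0.0 39.4 91.58
ear -14 -0.49 39.1 91.73
ear -10 -0.1 39.5 91.62
ear 10 0.03 38.0 91.65
ear 14 -0.04 39.4 91.71
ear 18 0.33 38.8 91.53
ear y [0, 0, 2, 91, 152, 177, 166, 179, 174, 189, 179, 186, 183, 209, 541, 147, 78, 44, 7, 133, 170, 174, 184, 178, 195, 176, 196, 180, 203, 191, 146, 217, 191, 222, 236, 236, 1186, 234, 216, 220, 232, 231, 222, 36, 0, 0]
nose y -23.9875007625218
TCP (X,Y,Z) -0.492450195167091 -69.39683714699233 50.351919157344426 nose 0.06676611733034618 9.404303880444665 70.34716734009584
axis z at y=-20: 70.34889379311535
w17 eye top 86.55 ear top 91.85 3096 [np.float64(81.8), np.float64(84.1), np.float64(85.6), np.float64(85.8), np.float64(85.2), np.float64(83.5), np.float64(79.8)]
```

Call:
{"api": "drive_tool", "payload": {
  "claw": [1, 1, 1, 1, 1, 1, 1, 1, 1, 1],
  "dp": [
    [0.0008, 0.0001, 0],
    [0.0016, 0.0002, 0],
    [0.0024, 0.0002, 0],
    [0.0032, 0.0002, 0],
    [0.004, 0.0002, 0],
    [0.0048, 0.0002, 0],
    [0.0056, 0.0002, 0],
    [0.0064, 0.0002, 0],
    [0.0072, 0.0002, 0],
    [0.008, 0.0002, 0]
  ],
  "rotation": [
    [0, 0, 0],
    [0, 0, 0],
    [0, 0, 0],
    [0, 0, 0],
    [0, 0, 0],
    [0, 0, 0],
    [0, 0, 0],
    [0, 0, 0],
    [0, 0, 0],
    [0, 0, 0]
  ]
}}

```text
t: 25.17
tool_pos: [0.6452, -0.0659, 0.0503]
ee_rot: [[-0.206, 0.979, -0.0], [0.979, 0.206, -0.0], [-0.0, -0.0, -1.0]]
ft_force: [-0.7, -2.2, -2.3]
finger_gap: 0.213
gripper_force: 58.5
```

Smooth, with the axial force down to about 2 N. I'll continue.

Call:
{"api": "drive_tool", "payload": {
  "claw": [1, 1, 1, 1, 1, 1, 1, 1, 1, 1],
  "dp": [
    [0.0008, 0, 0],
    [0.0016, 0, 0],
    [0.0024, 0, 0],
    [0.0032, 0, 0],
    [0.004, 0, 0],
    [0.0048, 0, 0],
    [0.0056, 0, 0],
    [0.0064, 0, 0],
    [0.0072, 0, 0],
    [0.008, 0, 0]
  ],
  "rotation": [
    [0, 0, 0],
    [0, 0, 0],
    [0, 0, 0],
    [0, 0, 0],
    [0, 0, 0],
    [0, 0, 0],
    [0, 0, 0],
    [0, 0, 0],
    [0, 0, 0],
    [0, 0, 0]
  ]
}}

```text
t: 26.0
tool_pos: [0.6437, -0.0581, 0.0504]
ee_rot: [[-0.206, 0.979, 0.0], [0.979, 0.206, -0.0], [-0.0, 0.0, -1.0]]
ft_force: [-0.8, -3.3, -2.6]
finger_gap: 0.217
gripper_force: 58.5
```

```bash
python3 ins.py w18 | grep -v "shank\|^-[6-9]\|ear y"; python3 eye.py w18
```

```text
[ 0.6437 -0.0579  0.0504] [[-0.20563882352438823, 0.978627952374758, 7.134629250604977e-05], [0.9786279501316058, 0.2056388292137068, -8.450341473838118e-05], [-9.736897179378437e-05, 5.244429319407439e-05, -0.9999999938844395]] F [-1.6511 -1.4054 -2.8784] M [-0.3476  0.1494  0.0902] gap 0.2132088084509102
yaw 101.86689777627302 dip 0.00557883114812742
-54 408 -0.06 19.9 89.32
-48 417 0.03 19.9 89.2
-42 526 -0.01 20.0 88.87
-36 225 -0.11 18.1 81.33
-30 1013 0.01 20.0 83.56
ear -18 -0.59 38.8 91.65
ear -14 -0.13 39.0 91.62
ear -10 -0.13 38.9 91.59
ear 10 0.12 39.0 91.67
ear 14 0.06 38.5 91.75
ear 18 0.09 39.4 91.59
nose y -25.895352497040577
TCP (X,Y,Z) -0.15211830724137093 -53.33773337688209 50.419591956416696 nose 0.4010994593772587 25.46418379389348 70.41194800348939
axis z at y=-20: 70.41637480434632
w18 eye top 87.43 ear top 91.86 2722 [np.float64(82.4), np.float64(84.8), np.float64(86.4), np.float64(86.8), np.float64(86.3), np.float64(84.6), np.float64(81.2)]
```

Call:
{"api": "drive_tool", "payload": {
  "claw": [1, 1, 1, 1, 1, 1, 1, 1, 1, 1],
  "dp": [
    [0.0008, 0, 0],
    [0.0016, 0, 0],
    [0.0024, 0, 0],
    [0.0032, 0, 0],
    [0.004, 0, 0],
    [0.0048, 0, 0],
    [0.0056, 0, 0],
    [0.0064, 0, 0],
    [0.0072, 0, 0],
    [0.008, 0, 0]
  ],
  "rotation": [
    [0, 0, 0],
    [0, 0, 0],
    [0, 0, 0],
    [0, 0, 0],
    [0, 0, 0],
    [0, 0, 0],
    [0, 0, 0],
    [0, 0, 0],
    [0, 0, 0],
    [0, 0, 0]
  ]
}}

```text
t: 26.88
tool_pos: [0.6421, -0.0503, 0.0504]
ee_rot: [[-0.206, 0.979, 0.0], [0.979, 0.206, -0.0], [-0.0, 0.0, -1.0]]
ft_force: [-1.2, -1.3, -1.4]
finger_gap: 0.218
gripper_force: 58.5
```

Call:
{"api": "drive_tool", "payload": {
  "claw": [1, 1, 1, 1, 1, 1, 1, 1, 1, 1],
  "dp": [
    [0.0003, 0, 0],
    [0.0006, 0, 0],
    [0.0009, 0, 0],
    [0.0012, 0, 0],
    [0.0015, 0, 0],
    [0.0018, 0, 0],
    [0.002, 0, 0],
    [0.002, 0, 0],
    [0.002, 0, 0],
    [0.002, 0, 0]
  ],
  "rotation": [
    [0, 0, 0],
    [0, 0, 0],
    [0, 0, 0],
    [0, 0, 0],
    [0, 0, 0],
    [0, 0, 0],
    [0, 0, 0],
    [0, 0, 0],
    [0, 0, 0],
    [0, 0, 0]
  ]
}}

```text
t: 27.72
tool_pos: [0.6417, -0.0484, 0.0504]
ee_rot: [[-0.206, 0.979, -0.0], [0.979, 0.206, -0.0], [-0.0, -0.0, -1.0]]
ft_force: [-0.9, -1.5, -1.9]
finger_gap: 0.215
gripper_force: 58.5
```

Call:
{"api": "drive_tool", "payload": {
  "claw": [1, 1, 1, 1, 1, 1, 1, 1, 1, 1],
  "dp": [
    [0.0002, 0, 0],
    [0.0004, 0, 0],
    [0.0006, 0, 0],
    [0.0008, 0, 0],
    [0.001, 0, 0],
    [0.001, 0, 0],
    [0.001, 0, 0],
    [0.001, 0, 0],
    [0.001, 0, 0],
    [0.001, 0, 0]
  ],
  "rotation": [
    [0, 0, 0],
    [0, 0, 0],
    [0, 0, 0],
    [0, 0, 0],
    [0, 0, 0],
    [0, 0, 0],
    [0, 0, 0],
    [0, 0, 0],
    [0, 0, 0],
    [0, 0, 0]
  ]
}}

```text
t: 28.55
tool_pos: [0.6416, -0.0481, 0.0504]
ee_rot: [[-0.206, 0.979, 0.0], [0.979, 0.206, -0.001], [-0.001, 0.0, -1.0]]
ft_force: [-1.2, -6.1, -3.3]
finger_gap: 0.213
gripper_force: 58.5
```

Call:
{"api": "drive_tool", "payload": {
  "claw": [1, 1, 1, 1, 1, 1, 1, 1, 1, 1],
  "dp": [
    [0.0002, 0, 0],
    [0.0004, 0, 0],
    [0.0006, 0, 0],
    [0.0006, 0, 0],
    [0.0006, 0, 0],
    [0.0006, 0, 0],
    [0.0006, 0, 0],
    [0.0006, 0, 0],
    [0.0006, 0, 0],
    [0.0006, 0, 0]
  ],
  "rotation": [
    [0, 0, 0],
    [0, 0, 0],
    [0, 0, 0],
    [0, 0, 0],
    [0, 0, 0],
    [0, 0, 0],
    [0, 0, 0],
    [0, 0, 0],
    [0, 0, 0],
    [0, 0, 0]
  ]
}}

```text
t: 29.38
tool_pos: [0.6416, -0.0482, 0.0504]
ee_rot: [[-0.206, 0.979, 0.001], [0.979, 0.206, -0.002], [-0.002, 0.0, -1.0]]
ft_force: [-0.1, -6.7, -3.7]
finger_gap: 0.217
gripper_force: 58.5
```

```bash
python3 ins.py w19 | grep -v "shank\|^-[6-9]\|ear"; python3 eye.py w19
python3 - <<'E'
from h import *
a=np.radians(11.87); X=np.array([np.cos(a),np.sin(a)]);Y=np.array([-X[1],X[0]]); o=np.array([.6329,-.0057])
s=load('w19');C=cloud(s);x=(C[...,:2]-o)@X*1e3; y=(C[...,:2]-o)@Y*1e3; z=C[...,2]*1e3
for y0 in np.arange(-30,-15,1):
    k=(abs(x)<13)&(abs(y-y0)<.5)&(z>60)&(z<100)
    print(y0,k.sum(),np.percentile(z[k],[5,95]).round(1) if k.sum() else '')
E
```

```text
[ 0.6417 -0.0481  0.0504] [[-0.206006992516042, 0.9785503021404521, 0.0006520853665564731], [0.9785476458391175, 0.20600795676027245, -0.0022861701989775893], [-0.0023714673129515444, 0.00016712955325868753, -0.9999971741012551]] F [-1.0864 -7.1575 -3.0354] M [-1.0654  0.0727  0.1444] gap 0.21056014056403086
yaw 101.88848769781289 dip 0.13587519564267303
-54 325 -0.07 19.8 88.48
-48 393 0.05 19.8 89.29
-42 400 -0.06 19.9 89.48
-36 425 0.05 19.9 89.07
-30 434 -0.0 20.0 86.84
-24 24 -0.89 10.2 83.76
nose y -25.51945856593808
TCP (X,Y,Z) -0.14892655733277083 -43.32060144324815 50.42802111164003 nose 0.37228908344998785 35.526778825988316 70.24118489065884
axis z at y=-20: 70.37286520876938
w19 eye top 87.49 ear top 91.76 2491 [np.float64(82.2), np.float64(84.8), np.float64(86.5), np.float64(86.8), np.float64(86.3), np.float64(84.6), np.float64(81.3)]
-30 211 [75.9 99.1]
-29 119 [75. 81.]
-28 119 [76.1 81.2]
-27 131 [76.6 81.3]
-26 89 [77.8 81.4]
-25 8 [79.8 81.3]
-24 10 [82.5 83.5]
-23 6 [83.4 84.1]
-22 0 
-21 0 
-20 7 [85.7 89.8]
-19 139 [86.3 91.1]
-18 180 [86.3 91.4]
-17 218 [86.6 91.7]
-16 206 [86.7 91.5]
```

View pics/w19.png

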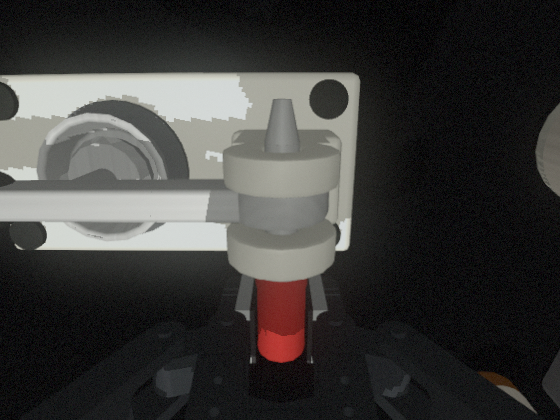

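The wrist view shows the pin's nose emerging past the far ear, with its tip at (282,100). The flange is up against the near ear at (281,275) and hidden behind it.

```bash
cat > gap.py <<'E'
from h import *
import sys
a=np.radians(11.87); X=np.array([np.cos(a),np.sin(a)]);Y=np.array([-X[1],X[0]]); o=np.array([.6329,-.0057])
s=load(sys.argv[1]);C=cloud(s);x=(C[...,:2]-o)@X*1e3; y=(C[...,:2]-o)@Y*1e3; z=C[...,2]*1e3
k=(abs(x)<4)&(y>24)&(y<45)&(z>66)&(z<80); print('nose tip y',np.sort(y[k])[-5:],k.sum())
for lo,hi in((82,91),):
    e=(abs(x)<10)&(z>lo)&(z<100)
    yy=y[e&(y>6)&(y<30)]; print('far ear',np.percentile(yy,[.5,99.5]))
    yy=y[e&(y<-6.5)&(y>-22)]; print('near ear',np.percentile(yy,[.5,99.5]))
k=(abs(x)<9)&(y<-21)&(y>-30)&(z>79)&(z<86); print('flange pts',k.sum(),np.percentile(y[k],[2,50,98]) if k.sum() else '')
E
python3 gap.py w19; python3 gap.py w18
```

```text
nose tip y [35.95866343 35.96154573 35.96312773 35.97207691 36.00238502] 923
far ear [ 6.05005776 20.09499737]
near ear [-19.26290168  -7.61116166]
flange pts 379 [-29.91238233 -27.56533079 -23.58108765]
nose tip y [25.7119525  25.71367334 25.72252551 25.72805077 25.74975288] 118
far ear [ 6.09480693 20.03697078]
near ear [-19.57181723  -7.70506787]
flange pts 155 [-29.97692433 -29.76314846 -29.2264084 ]
```

Call:
{"api": "drive_tool", "payload": {
  "claw": [0.6, 0.4, 0.3, 0.2, 0.2, 0.2, 0.2, 0.2, 0.2, 0.2],
  "dp": [
    [0, 0, 0],
    [0, 0, 0],
    [0, 0, 0],
    [0, 0, 0],
    [0, 0, 0],
    [0, 0, 0],
    [0, 0, -0.005],
    [0, 0, -0.015],
    [0, 0, -0.03],
    [0, 0, -0.03]
  ],
  "rotation": [
    [0, 0, 0],
    [0, 0, 0],
    [0, 0, 0],
    [0, 0, 0],
    [0, 0, 0],
    [0, 0, 0],
    [0, 0, 0],
    [0, 0, 0],
    [0, 0, 0],
    [0, 0, 0]
  ]
}}

```text
t: 30.27
tool_pos: [0.6437, -0.0471, 0.084]
ee_rot: [[-0.206, 0.979, 0.006], [0.979, 0.206, -0.001], [-0.003, 0.006, -1.0]]
ft_force: [0.9, -0.5, 0.3]
finger_gap: 0.396
gripper_force: 0.0
```

Call:
{"api": "drive_tool", "payload": {
  "claw": [0.2, 0.2, 0.2, 0.2, 0.2, 0.2, 0.2, 0.2, 0.2, 0.2],
  "dp": [
    [0, 0, -0.01],
    [-0.01, 0, -0.03],
    [-0.02, 0, -0.05],
    [-0.04, 0, -0.07],
    [-0.06, 0, -0.08],
    [-0.08, 0, -0.08],
    [-0.09, 0, -0.08],
    [-0.09, 0, -0.08],
    [-0.09, 0, -0.08],
    [-0.09, 0, -0.08]
  ],
  "rotation": [
    [0, 0, 0],
    [0, 0, 0],
    [0, 0, 0],
    [0, 0, 0],
    [0, 0, 0],
    [0, 0, 0],
    [0, 0, 0],
    [0, 0, 0],
    [0, 0, 0],
    [0, 0, 0]
  ]
}}

```text
t: 31.1
tool_pos: [0.6591, -0.1337, 0.1596]
ee_rot: [[-0.206, 0.979, -0.002], [0.979, 0.206, 0.001], [0.002, -0.002, -1.0]]
ft_force: [-0.4, 0.1, 0.9]
finger_gap: 0.402
gripper_force: 0.0
```

```bash
python3 - <<'E'
from h import *
s=snap('wrist','w20'); b=snap('side','side2'); print(state()['tool_pos'],state()['ft_force'])
i=b['image'][170:270,190:320]; w=s['image'][0:300,150:450]
cv2.imwrite('pics/c1.png',np.hstack([cv2.resize(w,(500,500)),cv2.resize(i,(300,231),interpolation=cv2.INTER_CUBIC)[:,:] if 0 else np.vstack([cv2.resize(i,(300,231),interpolation=cv2.INTER_CUBIC),np.zeros((269,300,3),np.uint8)])])[:,:,::-1])
E
python3 gap.py w20
```

```text
[ 0.65930203 -0.13355482  0.15985873] [-0.5012528   0.59405944  0.15702062]
nose tip y [] 0Traceback (most recent call last):
  File "gap.py", line 8, in <module>
    yy=y[e&(y>6)&(y<30)]; print('far ear',np.percentile(yy,[.5,99.5]))
                                          ~~~~~~~~~~~~~^^^^^^^^^^^^^^
    return _quantile_unchecked(
        a, q, axis, out, overwrite_input, method, keepdims, weights)
    return _ureduce(a,
                    func=_quantile_ureduce_func,
    ...<5 lines>...
                    overwrite_input=overwrite_input,
                    method=method)
    r = func(a, **kwargs)
    result = _quantile(arr,
                       quantiles=q,
    ...<2 lines>...
                       out=out,
                       weights=wgt)
    slices_having_nans = np.isnan(arr[-1, ...])
                                  ~~~^^^^^^^^^
IndexError: index -1 is out of bounds for axis 0 with size 0
```

View pics/c1.png

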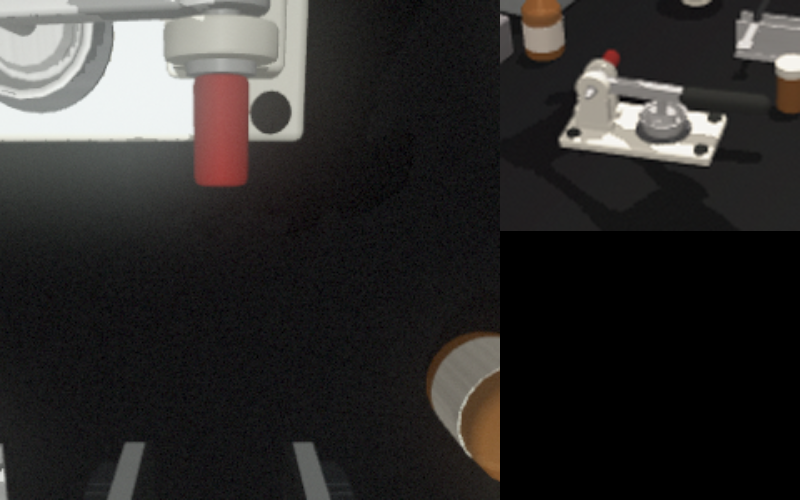

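The pin is released and level, and the grip has moved clear. The flange at (220,65 in the crop) appears to touch the near ear, so I'll measure any gap.

Run:
```python
from h import *
a=np.radians(11.87); X=np.array([np.cos(a),np.sin(a)]);Y=np.array([-X[1],X[0]]); o=np.array([.6329,-.0057])
s=load('w20');C=cloud(s);x=(C[...,:2]-o)@X*1e3; y=(C[...,:2]-o)@Y*1e3; z=C[...,2]*1e3
for y0 in np.arange(-66,-14,1. ):
    k=(abs(x)<5)&(abs(y-y0)<.5)&(z>50)&(z<100)
    if k.sum() and (y0>-30 or y0<-58 or y0%8==0): print(y0,k.sum(),np.percentile(z[k],[5,50,95]).round(1))
k=(abs(x)<15)&(z>50)&(z<100)&(y<-20)&(y>-70)
# column profile through the pin middle
c=np.argmin(np.where(k,abs(x),99).min(0)); 
ks=(abs(x)<1.2)&(z>60)&(z<95)&(y>-30)&(y<-12)
vs,us=np.nonzero(ks); 
for v in np.unique(vs): m=vs==v; print(v,y[v,us[m]].mean().round(2),z[v,us[m]].mean().round(2),s['image'][v,us[m]].mean(0).round(0))
```

```text
-62.0 21 [77.1 78.4 79.9]
-61.0 17 [78.3 79.2 79.8]
-60.0 34 [78.5 79.5 81. ]
-59.0 34 [78.7 80.  81.2]
-56.0 33 [78.8 79.8 81.7]
-48.0 17 [78.9 80.4 81. ]
-40.0 34 [78.6 79.7 80.8]
-32.0 32 [78.3 79.8 81.3]
-29.0 31 [78.5 79.7 81.6]
-28.0 35 [79.3 80.2 81.7]
-27.0 32 [78.8 80.  80.9]
-26.0 34 [78.2 79.4 80.7]
-25.0 24 [77.7 78.8 80.4]
-24.0 50 [76.7 81.4 83.7]
-23.0 33 [80.8 82.6 83.7]
-22.0 33 [81.3 82.8 84. ]
-21.0 36 [81.3 82.5 83.9]
-20.0 76 [82.2 86.4 90.9]
-19.0 36 [89.4 90.7 91.7]
-18.0 41 [89.7 90.6 92.3]
-17.0 40 [89.6 90.8 91.9]
-16.0 45 [89.5 91.  92.2]
-15.0 36 [90.2 90.9 92.1]
16 -12.18 91.17 [198. 199. 188.]
17 -12.67 91.27 [198. 198. 188.]
18 -13.23 91.73 [198. 198. 188.]
19 -13.68 91.54 [199. 199. 189.]
20 -14.14 91.39 [198. 198. 188.]
21 -14.58 91.14 [198. 199. 189.]
22 -15.15 91.73 [199. 199. 189.]
23 -15.61 91.55 [199. 199. 189.]
24 -16.04 91.2 [199. 199. 189.]
25 -16.5 91.05 [199. 199. 190.]
26 -16.96 90.87 [199. 199. 189.]
27 -17.47 91.03 [199. 199. 189.]
28 -18.04 91.58 [199. 200. 189.]
29 -18.33 90.13 [194. 194. 185.]
30 -18.99 91.39 [189. 190. 179.]
31 -19.44 91.09 [174. 174. 164.]
32 -19.81 90.21 [132. 133. 125.]
33 -19.95 87.43 [129. 128. 122.]
34 -20.06 84.33 [125. 127. 119.]
35 -20.45 83.35 [173. 175. 171.]
36 -20.94 83.19 [173. 175. 171.]
37 -21.41 82.86 [173. 174. 171.]
38 -21.97 83.32 [172. 173. 170.]
39 -22.44 82.95 [172. 173. 170.]
40 -22.95 82.86 [172. 174. 170.]
41 -23.51 83.3 [173. 174. 171.]
42 -24.01 83.11 [164. 165. 162.]
43 -24.3 81.01 [113. 106. 103.]
44 -24.51 77.98 [130.  88.  85.]
45 -25.2 79.53 [154.  88.  85.]
46 -25.7 79.32 [159.  88.  84.]
47 -26.27 79.72 [159.  89.  86.]
48 -26.84 80.15 [161.  90.  86.]
49 -27.42 80.74 [162.  89.  86.]
50 -27.96 80.98 [161.  88.  84.]
51 -28.43 80.32 [162.  90.  85.]
52 -28.99 80.67 [162.  90.  86.]
53 -29.53 80.76 [161.  90.  86.]
54 -29.98 79.81 [160.  89.  86.]
```

Measured: the ear's outer face is at y = -20.0 mm and the flange spans -20.1 to -24.2 mm, so there is no gap and the pin is home.

```bash
python3 -c "
from rig import *
print(job_done())"
```

```text
the job is handed in; nothing more can be done
None
```

The lever is seated and released, the red-knobbed pin is in through both ears and the eye with its flange home against the ear (no gap measured), the gripper is clear, and the job was handed in at about 31 s.

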